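# Strip a small stirred reactor for washing

### The job

The small glass stirred reactor is to be stripped for washing: take it apart from the top down, putting each part in its place before going on to the next. Stand the black drive upright in the square grey cradle, slip the aluminium collar down over the upright post onto its base, hang the steel head plate in the tripod ring with its stirrer shaft through the ring, and last stand the glass vessel in the round steel tray. Set every part down gently, keep the glass vessel upright, do not knock over the amber bottle, and let go of everything at the end.

Things in the scene. Friction and masses are not known exactly. Their poses are not given: they have to be found in the camera images.
- drive_grip (a point): Top of the stack: black upright round drive, 85 mm tall plus a 16 mm steel stub on top. Lower 36 mm: diameter 40; the 49 mm above: diameter 46 (grasp here). A socket in its underside (30 mm wide, 28 deep) sits loosely over the top 22 mm of the head plate's sleeve: lift straight up 30 mm or more. Point: on its axis, 60 mm above its underside. z up. About 0.4 kg.
- collar_centre (a point): Second part: aluminium ring, outer diameter 60 mm, hole 30, 36 tall, lying on the head plate around its sleeve. Grasp the outside, in the upper half since the plate is right beneath. The sleeve's top is 22 mm above the ring's top: lift straight up 45 mm or more. Point: its centre, 18 mm above its underside. z up. 0.12 kg.
- plate_sleeve (a point): Third part: steel disc, diameter 90 mm, 8 thick; on top an upright sleeve, diameter 24, 58 tall (grasp it); below, a step of diameter 44, 4 high, and a stirrer shaft with a 28 mm wide end, reaching 70 mm below the disc. Lies on the vessel's rim: lift straight up 80 mm or more. Point: on the axis, half-way up the sleeve, 37 mm above the disc's underside. z up. 0.45 kg.
- vessel_centre (a point): Bottom part: open glass cylinder, outer diameter 58 mm, wall 4, in a flat white foot of diameter 108, 10 thick; 95 mm tall in all. Grasp across the glass 15 to 25 mm above the point, so that the gripper's body clears the rim. Point: on the axis, half-way up, 47.5 mm above its underside. z up. About 0.35 kg.
- cradle: Place for the drive: fixed open square box of grey plastic, 72 x 72 mm outside, 60 x 60 mm inside, walls 16 mm high, floor 6 mm thick. Origin: centre of its underside, on the table; z up, x and y along its sides.
- post: Place for the collar: fixed steel disc 80 mm in diameter and 8 mm thick with an upright steel post 12 mm in diameter in its middle, top of the post 68 mm above the table. The collar must go down onto the disc, the post through its hole. Origin: centre of the underside, on the table; z up.
- tripod: Place for the head plate: fixed steel ring, 86 mm outer and 66 mm inner diameter, 6 mm thick, held level by three thin legs on a steel foot disc, its top 84 mm above the table. The plate rests on the ring, its step and shaft inside. Origin: centre of the ring's underside, 78 mm above the table; z up. The foot's top is 6 mm above the table.
- wash_tray: Place for the vessel: fixed shallow round steel tray, 140 mm outer and 132 mm inner diameter, rim 14 mm high, floor 4 mm thick. Origin: centre of its underside, on the table; z up.
- reagent: Bystander, not to be knocked over: closed amber glass bottle, 56 mm in diameter, 105 mm tall, standing on the table among the places. Origin: centre of its underside; z up.
There are look-alikes about, which are no part of the job. What is shaped like the part that bears drive_grip but pink is not meant.

How it is judged (in metres and radians):
On the way, in this order (a step that is already met when the one before it is completed fails the run):
1. drive standing in the square cradle (horizontal distance between drive_grip and cradle below 0.015 m and z of drive_grip in the frame of cradle between 0.061 and 0.07 m and angle between drive_grip's own z axis and vertical below 0.1 rad), for 0.2 s.
2. collar lying down over the post (horizontal distance between collar_centre and post below 0.013 m and z of collar_centre in the frame of post between 0.021 and 0.03 m and angle between collar_centre's own z axis and vertical below 0.1 rad), for 0.2 s.
3. head plate hanging in the tripod (horizontal distance between plate_sleeve and tripod below 0.014 m and z of plate_sleeve in the frame of tripod between 0.038 and 0.047 m and angle between plate_sleeve's own z axis and vertical below 0.1 rad), for 0.2 s.
4. vessel standing in the wash tray (horizontal distance between vessel_centre and wash_tray below 0.014 m and z of vessel_centre in the frame of wash_tray between 0.0465 and 0.0555 m and angle between vessel_centre's own z axis and vertical below 0.1 rad), for 0.2 s.
At the end, for the whole second after the job is handed in: Drive in the cradle (axis within 15 mm of its centre), collar on the post's base (13 mm), head plate on the tripod ring, shaft through it (14 mm), vessel in the tray (14 mm); each seated within 4 mm in height, upright within 0.1 rad, at rest and released (all of step 1 and all of step 2 and all of step 3 and all of step 4 and linear speed of each of drive, collar, plate, vessel below 0.02 m/s); the robot touches nothing.
It fails at once if a part is dropped or slammed into its place ((horizontal distance between drive_grip and cradle below 0.03 m and z of drive_grip in the frame of cradle below 0.081 m and linear speed of drive above 0.6 m/s) or (horizontal distance between collar_centre and post below 0.03 m and z of collar_centre in the frame of post below 0.041 m and linear speed of collar above 0.6 m/s) or (horizontal distance between plate_sleeve and tripod below 0.03 m and z of plate_sleeve in the frame of tripod below 0.058 m and linear speed of plate above 0.6 m/s) or (horizontal distance between vessel_centre and wash_tray below 0.03 m and z of vessel_centre in the frame of wash_tray below 0.0665 m and linear speed of vessel above 0.6 m/s)).
It fails at once if the glass vessel is tipped over (angle between vessel_centre's own z axis and vertical above 0.6 rad).
It fails at once if the amber bottle is knocked over (angle between reagent's own z axis and vertical above 0.5 rad).
It also fails if it takes over 128 s, if anything falls off the work surface, if the arm or the gripper's body presses on something with over 40 N, if the wrist force passes 120 N, or if a joint passes its speed limit or range.

### The arm

A 6-joint arm with a two-finger parallel gripper is mounted at the origin on the work surface. World frame = base frame: x ahead of the robot, y to its left, z up, the work surface at z = 0. Lengths are in m, angles in degrees, forces in N, time in s.
With the tool pointing down it reaches from about 0.375 to 0.9 m from the base axis. Payload 3.1 kg.
Tool frame: the origin (TCP) lies at the very end of the fingers, on their centre line; the grasp point (between the pads) lies 19 mm behind it (bot.grip_point_offset is the distance from the TCP to the grasp point, in m); z points along the fingers, x is the direction in which the jaws open and shut, and the axes are right-handed (so a half turn about z gives the same grasp; the last joint's range is limited). The gripper opens to 87 mm and grips with 3 to 60 N. Pads are 19 mm wide; open, the fingers measure 117 mm over their backs; the gripper's body (75 mm by 190 mm) begins 51 mm behind the grasp point.
Start: joints at [-86.373, 30.224, 82.088, -0, 67.689, -10.227], TCP at [0.15, -0.607, 0.223] pointing down, gripper open.
Joint ranges: [-176.69, 176.69], [-43.24, 126.21], [12.49, 139.97], [-82, 262], [0, 151.66], [-163.58, 163.58]. Speed limits (degrees/s): [159.86, 159.86, 180, 180, 180, 180].

### API

Orientations are given as a 3x3 rotation matrix whose columns are the frame's x, y, z axes.
In Python, from rig import bot, capture, recognise, place_of gives the robot as it stands.
- The arm moves only by the tool send_rows, never from a script. Its argument "motion" is a list of rows, each a list of 2 entries, a list of its own where there are three numbers: the shift along the tool's x, y, z in mm, then the turn about the tool's z in rad. A call has exactly 5 rows; each row shifts and turns the pose as measured when the row begins, along the tool's axes as they then stand; what a row does not reach is not made up. A row lasts 1/12 s, in which the tool goes at most 41.7 mm and 7.16 degrees, less where a joint would pass 70% of its speed; a pose out of reach is approached as far as the arm can. A call with a gripper value outside its range is refused whole. "gripper" is the closure, from 0 (fully open) to 1 (shut), set as the call begins (left out, the last holds). The fingers move at their own pace and stop on an object; the grip force is fixed at half the most. Time passes only in rows, so rows that do not move let the fingers close, or fill a call up. It gives the time, the measured TCP pose, the force and the opening at its end, in the units of the state.
- bot.read_state(): the state, without advancing time (a new reading comes with each control period).
- capture(name): name is "scene" or "top"; returns a dict with "image" (400x640x3 uint8, blue, green, red), "fx", "fy", "cx", "cy" (pixels), "dist_coeffs" ([k1, k2, p1, p2, k3] as OpenCV has them; the pictures are not rectified), "rvec" (rotation vector, rad) and "tvec" (3), from world to camera coordinates, as OpenCV has them. Camera axes: x right, y down, z forward; pixel columns grow to the right and rows downward; lengths in m; the calibration is good to about 2 mm. A picture is of the moment at which its call begins. There is no depth.
- bot.hand_in(): hands the job in, once; it reports no verdict.
Trained networks look in the newest picture that a camera, given by its name, has taken for a name from the list of things; names that differ only in an ending like _2 or _b are one class to them, and where a whole thing is asked for, a point or a joint stands for the part that bears it (a point fixed in the world has none). Each returns a list of dicts, best first, with "p" (0 to 1); they miss things now and then, are a little off and sometimes report something else, mostly with a low value. They report only what shows in the picture. A call takes as long as a camera call. They do not tell look-alikes from the thing itself.
- recognise(camera, target): "xy" ([column, row] in pixels, amid what is visible of it).
- place_of(camera, target): "xy" ([column, row] in pixels: a listed point, or the origin of a listed thing).
The state is a dict: "time_s": time; "joint_positions": joint angles; "qvel": joint speeds; "tau": joint torques, N m; "position": TCP position; "tcp_rot": TCP orientation; "force": force on the tool from outside, world axes, zero at the start; "moment": the same for the moment, N m; "opening": opening from 0.0 (shut) to 1.0 (fully open).
Only numpy, scipy, OpenCV 4.12 (cv2) and the standard library are available. Lean on these libraries where they do the work, as an engineer would, in place of code of your own. Each camera call takes 0.05 s, during which the arm holds its last target.

## Working session

There is one attempt and no reset: what is moved stays moved. The work goes in short steps, Python scripts to look and compute and a tool call to move; the robot and the scene stay as the last step left them, time stands still between calls to the robot, and variables do not carry over. Pictures are saved under pics/ and viewed, and the job is handed in when it is done.

Besides the shell and the picture viewer there is one more tool, called after "Request:" by a JSON object that holds its "fn" and its "kwargs". send_rows: Moves the arm, as the interface text tells. Its arguments: {"type":"object","properties":{"motion":{"type":"array","items":{"type":"array"}},"gripper":{"type":"number"}},"required":["motion"]}

```bash
ls; mkdir -p pics; cat > h.py <<'E'
from rig import bot, capture, recognise, place_of
import numpy as np, cv2
def proj(c,P):
    K=np.array([[c['fx'],0,c['cx']],[0,c['fy'],c['cy']],[0,0,1]])
    return cv2.projectPoints(np.array(P,float).reshape(-1,3),np.array(c['rvec'],float),np.array(c['tvec'],float),K,np.array(c['dist_coeffs'],float))[0][:,0]
def ray(c,uv):
    K=np.array([[c['fx'],0,c['cx']],[0,c['fy'],c['cy']],[0,0,1]])
    n=cv2.undistortPoints(np.array(uv,float).reshape(-1,1,2),K,np.array(c['dist_coeffs'],float))[0,0]
    R=cv2.Rodrigues(np.array(c['rvec'],float))[0]; t=np.array(c['tvec'],float).ravel()
    return -R.T@t, R.T@np.array([n[0],n[1],1])
def atz(c,uv,z):
    o,d=ray(c,uv); return o+d*(z-o[2])/d[2]
E
python3 - <<'E'
from h import *
cs={}
for n in('scene','top'):
    c=capture(n); cs[n]=c; cv2.imwrite(f'pics/{n}0.png',c['image'])
    o,_=ray(c,(320,200)); print(n,o.round(3))
Z={'drive_grip':None,'collar_centre':None,'plate_sleeve':None,'vessel_centre':None,'cradle':0,'post':0,'tripod':.078,'wash_tray':0,'reagent':0}
Z.update(vessel_centre=.0475,plate_sleeve=.095+.037,collar_centre=.095+.008+.018,drive_grip=.095+.008+.036+60e-3)
for k,z in Z.items():
    for n in cs:
        for d in place_of(n,k)[:3]:
            print(k,n,np.round(d['xy'],1),round(d['p'],2),atz(cs[n],d['xy'],z).round(4))
E
```

```text
pics
scene [1.21  0.093 0.772]
top [0.498 0.014 0.901]
drive_grip scene [294.6 179.8] 0.96 [ 0.6366 -0.024   0.199 ]
drive_grip scene [292.8 274.9] 0.87 [0.8554 0.0111 0.199 ]
drive_grip scene [361.3 232.6] 0.73 [0.7519 0.1167 0.199 ]
drive_grip top [371.9 125.2] 0.93 [ 0.7243 -0.0989  0.199 ]
drive_grip top [257.1 183.1] 0.64 [0.6222 0.1078 0.199 ]
drive_grip top [318.7 126.8] 0.6 [ 0.7228 -0.0028  0.199 ]
collar_centre scene [302.  204.6] 0.62 [ 0.6314 -0.011   0.121 ]
collar_centre top [328.8 188.6] 0.68 [ 0.6224 -0.0216  0.121 ]
plate_sleeve scene [298.5 201.9] 0.63 [ 0.6346 -0.0178  0.132 ]
plate_sleeve top [325.4 185.1] 0.97 [ 0.6276 -0.0147  0.132 ]
vessel_centre scene [298.6 224.5] 0.67 [ 0.6278 -0.0206  0.0475]
cradle top [213.7 187.6] 0.63 [0.6489 0.2321 0.    ]
post scene [395.3 201.1] 0.61 [0.4773 0.2056 0.    ]
post top [227.3 267.6] 0.63 [0.4704 0.2002 0.    ]
post top [408.2 265.7] 0.59 [ 0.4652 -0.1989  0.    ]
tripod scene [314.1 170. ] 0.72 [ 0.474  -0.0064  0.078 ]
tripod top [321.6 266.3] 0.78 [ 0.4712 -0.0051  0.078 ]
wash_tray scene [224.1 231.2] 0.87 [ 0.6356 -0.2018 -0.    ]
wash_tray top [405.3 193.3] 0.9 [ 0.6275 -0.2006  0.    ]
reagent scene [244.  182.6] 0.93 [ 0.4675 -0.1971  0.    ]
reagent top [408.  261.8] 0.9 [ 0.4738 -0.1989  0.    ]
```

View pics/scene0.png

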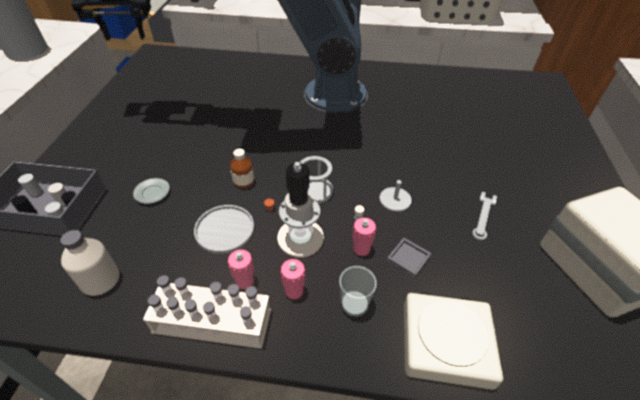

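View pics/top0.png

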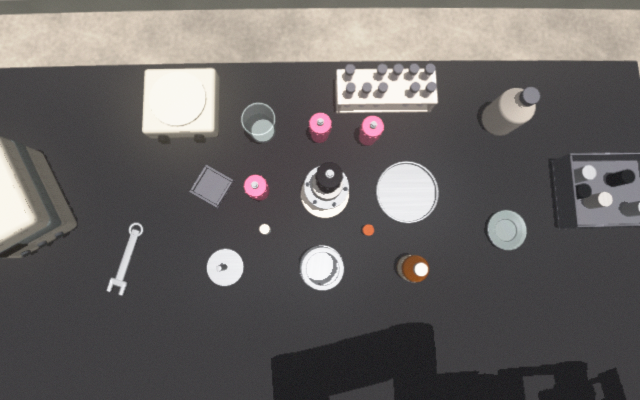

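The meant stack is topped by the black drive (scene 297,185; top 329,178). The pink look-alikes are at scene (241,268), (293,278) and (364,236), and they are excluded by colour. To confirm, I'll project the model outlines onto enlarged crops.

```bash
cat >> h.py <<'E'
def circ(r,z,x,y,n=48):
    a=np.linspace(0,2*np.pi,n); return np.c_[x+r*np.cos(a),y+r*np.sin(a),np.full(n,z)]
def crop(c,box,curves,name,s):
    x0,y0,w,h=box
    im=cv2.resize(c['image'][y0:y0+h,x0:x0+w],None,fx=s,fy=s,interpolation=cv2.INTER_CUBIC)
    for P,col in curves:
        p=((proj(c,P)-[x0,y0]+.5)*s-.5)
        cv2.polylines(im,[np.round(p).astype(int)],False,col,1,cv2.LINE_AA)
    cv2.imwrite(name,im); return im
def stack(x,y,b=0):
    G=(0,255,0)
    return [(circ(.054,b+.01,x,y),G),(circ(.045,b+.103,x,y),(0,255,255)),(circ(.03,b+.139,x,y),(255,255,0)),(circ(.023,b+.139+.085,x,y),(255,0,255)),(circ(.023,b+.139+.036,x,y),(255,0,255))]
E
python3 - <<'E'
from h import *
a=capture('scene');b=capture('top')
x,y=.631,-.017
i1=crop(a,(255,140,90,130),stack(x,y),'pics/s1.png',4)
i2=crop(b,(280,140,95,130),stack(x,y),'pics/t1.png',4)
cv2.imwrite('pics/c1.png',np.hstack([i1,i2]))
B=(0,255,0)
sq=lambda x,y,t,r,z:np.array([[x+r*1.414*np.cos(t+k*np.pi/2),y+r*1.414*np.sin(t+k*np.pi/2),z] for k in range(5)])
cr=(.649,.233)
L=[(circ(.04,.008,.474,.203),B),(circ(.006,.068,.474,.203),B),(circ(.043,.084,.4726,-.0055),B),(circ(.07,.014,.6315,-.201),B),(circ(.028,0,.471,-.198),B),(sq(*cr,1.1,.036,.016),B)]
crop(b,(180,150,270,150),L,'pics/t2.png',2.9)
crop(a,(180,140,260,140),L,'pics/s2.png',3)
E
```

```text
(no output)
```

View pics/c1.png

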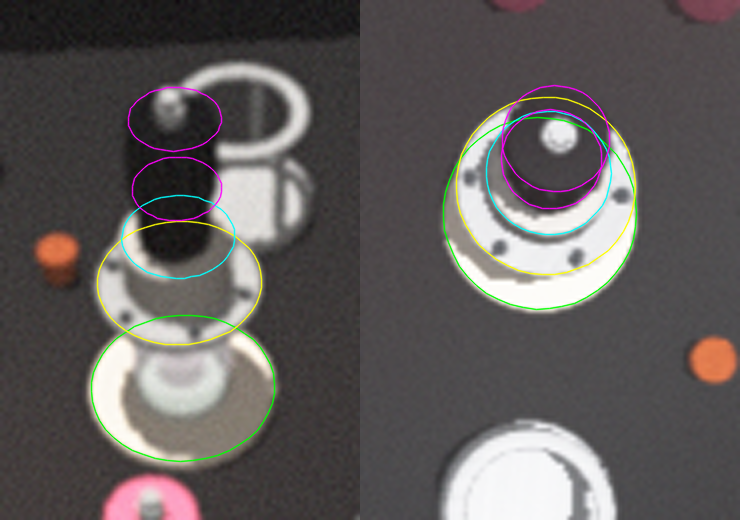

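View pics/t2.png

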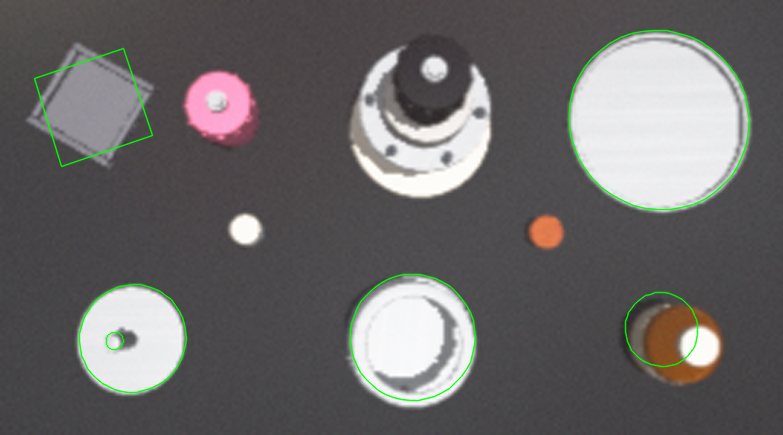

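View pics/s2.png

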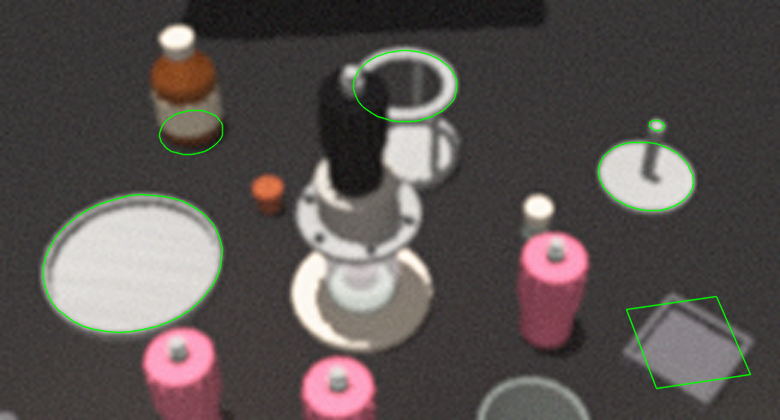

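The overlays confirm the stack axis at about (0.631, -0.0175). The white foot, plate and collar are concentric in both crops, and the drive on top is black. The tray, post and tripod outlines fit within a few mm. The cradle centre corrects to (0.651, 0.2345) and the tripod to (0.4705, -0.0055).

```bash
cat > st.py <<'E'
from h import *
import sys
s=bot.read_state();R=np.array(s['tcp_rot']);p=np.array(s['position'])
print(round(s['time_s'],2),p.round(4),'op',round(s['opening'],3),'F',np.round(s['force'],1),'yaw x-axis',round(np.degrees(np.arctan2(R[1,0],R[0,0])),2),'j',np.round(s['joint_positions'],1),'Rz',R[:,2].round(3))
if len(sys.argv)>3:
    t=np.array([float(v) for v in sys.argv[1:4]]); print('tool mm',((R.T@(t-p))*1000).round(1))
E
python3 st.py 0.631 -0.0175 0.30; python3 -c "
from rig import bot;import numpy as np;print(bot.grip_point_offset,np.round(bot.read_state()['tcp_rot'],3))"
```

```text
1.1 [ 0.1497 -0.6068  0.2225] op 0.999 F [ 0.3 -0.4  0.6] yaw x-axis -76.15 j [-86.4  30.2  82.1   0.   67.7 -10.2] Rz [ 0.  0. -1.]
tool mm [-456.9 -608.4  -77.4]
0.0187 [[ 0.239 -0.971  0.   ]
 [-0.971 -0.239  0.   ]
 [-0.    -0.    -1.   ]]
```

Request:
{"fn": "send_rows", "kwargs": {"motion": [[[0, 0, -20], 0.05], [[0, 0, -20], 0.05], [[0, 0, -20], 0.05], [[0, 0, -20], 0.05], [[0, 0, 0], 0.042]], "gripper": 0}}

```text
time_s: 1.52
position: [0.1495, -0.6054, 0.3033]
tcp_rot: [[-0.011, -1.0, -0.0], [-1.0, 0.011, 0.007], [-0.007, 0.001, -1.0]]
force: [0.1, -0.9, 1.0]
opening: 1.0
```

```bash
python3 st.py 0.631 -0.0175 0.30
```

```text
1.52 [ 0.1495 -0.6054  0.3033] op 1.0 F [ 0.1 -0.9  1. ] yaw x-axis -90.64 j [-86.4  25.9  76.3  -0.   78.2   4.3] Rz [-0.     0.007 -1.   ]
tool mm [-593.2 -474.9    7. ]
```

Request:
{"fn": "send_rows", "kwargs": {"motion": [[[-30, -24, 0], 0], [[-30, -24, 0], 0], [[-30, -24, 0], 0], [[-30, -24, 0], 0], [[-30, -24, 0], 0]]}}

```text
time_s: 1.93
position: [0.27, -0.4617, 0.305]
tcp_rot: [[-0.026, -1.0, -0.001], [-1.0, 0.026, -0.006], [0.006, 0.001, -1.0]]
force: [1.1, -0.6, 0.1]
opening: 1.001
```

Request:
{"fn": "send_rows", "kwargs": {"motion": [[[-30, -24, 0], 0], [[-30, -24, 0], 0], [[-30, -24, 0], 0], [[-30, -24, 0], 0], [[-30, -24, 0], 0]]}}

```text
time_s: 2.35
position: [0.3984, -0.3073, 0.3051]
tcp_rot: [[-0.029, -1.0, 0.001], [-1.0, 0.029, -0.008], [0.008, -0.001, -1.0]]
force: [-0.0, -0.5, -0.2]
opening: 0.998
```

Request:
{"fn": "send_rows", "kwargs": {"motion": [[[-30, -24, 0], 0], [[-30, -24, 0], 0], [[-30, -24, 0], 0], [[-30, -24, 0], 0], [[-30, -24, 0], 0]]}}

```text
time_s: 2.77
position: [0.5275, -0.1522, 0.3054]
tcp_rot: [[-0.03, -1.0, 0.003], [-1.0, 0.03, -0.01], [0.01, -0.004, -1.0]]
force: [0.5, -0.8, 0.9]
opening: 0.999
```

```bash
python3 st.py 0.631 -0.0175 0.29
```

```text
2.77 [ 0.5275 -0.1522  0.3054] op 0.999 F [ 0.5 -0.8  0.9] yaw x-axis -91.71 j [-27.5  19.   87.2  -0.4  73.3  64.3] Rz [ 0.003 -0.01  -1.   ]
tool mm [-137.8  -99.4   14.4]
```

Request:
{"fn": "send_rows", "kwargs": {"motion": [[[-34, -24, 0], 0], [[-34, -24, 0], 0], [[-30, -22, 0], 0], [[-22, -16, 0], -0.015], [[-10, -8, 0], -0.015]]}}

```text
time_s: 3.18
position: [0.6293, -0.016, 0.3049]
tcp_rot: [[0.007, -1.0, 0.007], [-1.0, -0.007, -0.009], [0.009, -0.007, -1.0]]
force: [-0.0, -0.2, 0.4]
opening: 1.0
```

Request:
{"fn": "send_rows", "kwargs": {"motion": [[[0, 0, 0], 0], [[0, 0, 0], 0], [[0, 0, 0], 0], [[0, 0, 0], 0], [[0, 0, 0], 0]]}}

```text
time_s: 3.6
position: [0.6277, -0.0177, 0.3042]
tcp_rot: [[0.008, -1.0, 0.004], [-1.0, -0.008, -0.011], [0.011, -0.004, -1.0]]
force: [0.3, -0.1, -0.4]
opening: 1.001
```

```bash
python3 st.py 0.631 -0.0175 0.26
```

```text
3.6 [ 0.6277 -0.0177  0.3042] op 1.001 F [ 0.3 -0.1 -0.4] yaw x-axis -89.54 j [-11.5  26.   76.1  -0.6  77.6  78.2] Rz [ 0.004 -0.011 -1.   ]
tool mm [-0.7 -3.2 44.2]
```

Request:
{"fn": "send_rows", "kwargs": {"motion": [[[-1, -3, 22], 0], [[0, 0, 22], 0], [[0, 0, 22], 0], [[0, 0, 16], 0], [[0, 0, 6], 0]]}}

```text
time_s: 4.02
position: [0.6312, -0.0262, 0.2188]
tcp_rot: [[-0.003, -1.0, 0.013], [-1.0, 0.003, -0.015], [0.015, -0.013, -1.0]]
force: [-0.4, -0.4, -0.3]
opening: 1.0
```

```bash
python3 st.py 0.631 -0.0175 0.18; python3 - <<'E'
from h import *
a=capture('scene');b=capture('top')
x,y=.631,-.0175
i1=crop(a,(255,120,90,130),stack(x,y),'pics/s1.png',4)
i2=crop(b,(280,120,95,130),stack(x,y),'pics/t1.png',4)
cv2.imwrite('pics/c2.png',np.hstack([i1,i2]))
E
```

```text
4.02 [ 0.6312 -0.0262  0.2188] op 1.0 F [-0.4 -0.4 -0.3] yaw x-axis -90.17 j [-12.2  30.7  81.9  -0.8  66.5  78.3] Rz [ 0.013 -0.015 -1.   ]
tool mm [-9.3  0.7 38.6]
```

View pics/c2.png

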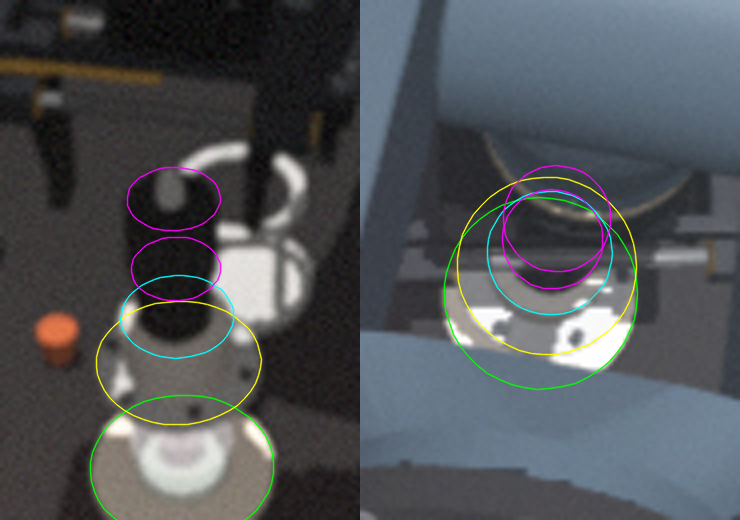

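Request:
{"fn": "send_rows", "kwargs": {"motion": [[[-7, 0, 4], 0], [[-3, 0, 6], 0], [[0, 0, 6], 0], [[0, 0, 4], 0], [[0, 0, 0], 0]]}}

```text
time_s: 4.53
position: [0.6346, -0.0168, 0.2027]
tcp_rot: [[-0.004, -1.0, 0.022], [-1.0, 0.004, -0.017], [0.017, -0.022, -1.0]]
force: [-0.9, 1.0, 0.0]
opening: 0.996
```

```bash
python3 st.py 0.631 -0.0185 0.18
```

```text
4.53 [ 0.6346 -0.0168  0.2027] op 0.996 F [-0.9  1.   0. ] yaw x-axis -90.25 j [-11.2  31.7  82.8  -0.8  64.   79.3] Rz [ 0.022 -0.017 -1.   ]
tool mm [ 1.3  4.1 22.7]
```

Request:
{"fn": "send_rows", "kwargs": {"motion": [[[1, 4, 4], 0], [[0, 0, 0], 0], [[0, 0, 0], 0], [[0, 0, 0], 0], [[0, 0, 0], 0]]}}

```text
time_s: 4.95
position: [0.6307, -0.0177, 0.1989]
tcp_rot: [[-0.004, -1.0, 0.024], [-1.0, 0.003, -0.017], [0.017, -0.024, -1.0]]
force: [0.4, -0.2, -1.1]
opening: 1.005
```

```bash
python3 st.py 0.631 -0.0185 0.18
```

```text
4.95 [ 0.6307 -0.0177  0.1989] op 1.005 F [ 0.4 -0.2 -1.1] yaw x-axis -90.21 j [-11.4  31.6  83.7  -0.8  63.2  79.2] Rz [ 0.024 -0.017 -1.   ]
tool mm [ 0.4  0.1 18.9]
```

Request:
{"fn": "send_rows", "kwargs": {"motion": [[[0, 0, 5], 0], [[0, 0, 5], 0], [[0, 0, 5], 0], [[0, 0, 4], 0], [[0, 0, 0], 0]]}}

```text
time_s: 5.37
position: [0.6316, -0.0183, 0.1784]
tcp_rot: [[-0.004, -1.0, 0.025], [-1.0, 0.003, -0.018], [0.018, -0.025, -1.0]]
force: [0.3, -0.4, 0.6]
opening: 0.998
```

```bash
python3 st.py 0.631 -0.0185 0.18
```

```text
5.37 [ 0.6316 -0.0183  0.1784] op 0.998 F [ 0.3 -0.4  0.6] yaw x-axis -90.22 j [-11.4  33.   84.7  -0.8  60.7  79.2] Rz [ 0.025 -0.018 -1.   ]
tool mm [ 0.2  0.5 -1.6]
```

Request:
{"fn": "send_rows", "kwargs": {"motion": [[[0, 0, 0], 0], [[0, 0, 0], 0], [[0, 0, 0], 0], [[0, 0, 0], 0], [[0, 0, 0], 0]], "gripper": 1}}

```text
time_s: 5.78
position: [0.6315, -0.0183, 0.1777]
tcp_rot: [[-0.004, -1.0, 0.024], [-1.0, 0.003, -0.017], [0.017, -0.024, -1.0]]
force: [-0.1, -0.2, 0.5]
opening: 0.705
```

Request:
{"fn": "send_rows", "kwargs": {"motion": [[[0, 0, 0], 0], [[0, 0, 0], 0], [[0, 0, 0], 0], [[0, 0, 0], 0], [[0, 0, 0], 0]]}}

```text
time_s: 6.2
position: [0.6318, -0.0187, 0.1782]
tcp_rot: [[-0.004, -1.0, 0.025], [-1.0, 0.003, -0.018], [0.018, -0.025, -1.0]]
force: [-0.2, 0.0, -0.2]
opening: 0.521
```

Request:
{"fn": "send_rows", "kwargs": {"motion": [[[0, 0, -4], 0], [[0, 0, -6], 0], [[0, 0, -8], 0], [[0, 0, -8], 0], [[0, 0, -8], 0]]}}

```text
time_s: 6.62
position: [0.6277, -0.0171, 0.2106]
tcp_rot: [[-0.004, -1.0, 0.015], [-1.0, 0.004, -0.016], [0.016, -0.015, -1.0]]
force: [-0.3, 0.5, -3.4]
opening: 0.526
```

```bash
python3 st.py 0.631 -0.0185 0.23
```

```text
6.62 [ 0.6277 -0.0171  0.2106] op 0.526 F [-0.3  0.5 -3.4] yaw x-axis -90.23 j [-11.4  30.8  83.1  -0.8  65.1  79.1] Rz [ 0.015 -0.016 -1.   ]
tool mm [  1.7  -3.6 -19.3]
```

Request:
{"fn": "send_rows", "kwargs": {"motion": [[[0, 0, -8], 0], [[0, 0, -8], 0], [[0, 0, -8], 0], [[0, 0, -4], 0], [[0, 0, 0], 0]]}}

```text
time_s: 7.03
position: [0.6284, -0.0166, 0.2456]
tcp_rot: [[-0.004, -1.0, 0.021], [-1.0, 0.003, -0.017], [0.016, -0.021, -1.0]]
force: [0.5, -0.0, -3.9]
opening: 0.52
```

Request:
{"fn": "send_rows", "kwargs": {"motion": [[[-12, -1, 0], 0], [[-20, -1, 0], 0], [[-20, -1, 0], 0], [[-20, -1, 0], 0], [[-20, -1, 0], 0]]}}

```text
time_s: 7.45
position: [0.6337, 0.0765, 0.2435]
tcp_rot: [[-0.012, -1.0, 0.019], [-1.0, 0.012, -0.017], [0.017, -0.02, -1.0]]
force: [0.4, -0.1, -3.3]
opening: 0.52
```

Request:
{"fn": "send_rows", "kwargs": {"motion": [[[-20, -1, 0], 0], [[-20, -1, 0], 0], [[-20, -1, 0], 0], [[-20, -1, 0], 0], [[-20, -1, 0], 0]]}}

```text
time_s: 7.87
position: [0.6367, 0.1865, 0.2383]
tcp_rot: [[-0.011, -1.0, 0.012], [-1.0, 0.011, -0.015], [0.014, -0.012, -1.0]]
force: [-0.0, 0.5, -3.1]
opening: 0.523
```

```bash
python3 st.py 0.651 0.2345 0.23
```

```text
7.87 [0.6367 0.1865 0.2383] op 0.523 F [-0.   0.5 -3.1] yaw x-axis -90.64 j [ 7.1 32.2 75.5 -1.  71.7 98. ] Rz [ 0.012 -0.015 -1.   ]
tool mm [-48.3 -13.7   7.7]
```

Request:
{"fn": "send_rows", "kwargs": {"motion": [[[-14, -4, 0], 0], [[-14, -4, 0], 0], [[-12, -3, 0], 0], [[-6, -2, 0], 0], [[0, 0, 0], 0]]}}

```text
time_s: 8.28
position: [0.6491, 0.2427, 0.2349]
tcp_rot: [[-0.005, -1.0, 0.008], [-1.0, 0.005, -0.013], [0.013, -0.008, -1.0]]
force: [-0.1, -0.9, -3.5]
opening: 0.521
```

```bash
python3 st.py 0.651 0.2345 0.047
```

```text
8.28 [0.6491 0.2427 0.2349] op 0.521 F [-0.1 -0.9 -3.5] yaw x-axis -90.3 j [ 11.6  35.   70.7  -0.8  74.  102.2] Rz [ 0.008 -0.013 -1.   ]
tool mm [  5.8  -0.5 188. ]
```

Request:
{"fn": "send_rows", "kwargs": {"motion": [[[4, -1, 10], 0], [[3, 0, 14], 0], [[0, 0, 14], 0], [[0, 0, 14], 0], [[0, 0, 14], 0]]}}

```text
time_s: 8.7
position: [0.6543, 0.2297, 0.1688]
tcp_rot: [[-0.008, -1.0, 0.016], [-1.0, 0.008, -0.015], [0.015, -0.016, -1.0]]
force: [0.8, -0.2, -4.2]
opening: 0.527
```

Request:
{"fn": "send_rows", "kwargs": {"motion": [[[0, 0, 14], 0], [[0, 0, 14], 0], [[0, 0, 10], 0], [[0, 0, 6], 0], [[0, 0, 0], 0]]}}

```text
time_s: 9.12
position: [0.6524, 0.2199, 0.1159]
tcp_rot: [[-0.016, -1.0, 0.005], [-1.0, 0.016, -0.02], [0.02, -0.005, -1.0]]
force: [-0.0, 0.1, -3.1]
opening: 0.522
```

```bash
python3 st.py 0.651 0.2345 0.047; cat > look.py <<'E'
from h import *
import sys
# look.py name sx sy tx ty [w h]
n=sys.argv[1]; sx,sy,tx,ty=map(int,sys.argv[2:6])
a=capture('scene');b=capture('top')
i=[cv2.resize(c['image'][v:v+130,u:u+100],None,fx=4,fy=4,interpolation=cv2.INTER_CUBIC) for c,u,v in((a,sx,sy),(b,tx,ty))]
cv2.imwrite('pics/%s.png'%n,np.hstack(i))
E
python3 look.py d1 360 165 165 120
```

```text
9.12 [0.6524 0.2199 0.1159] op 0.522 F [-0.   0.1 -3.1] yaw x-axis -90.92 j [  9.9  42.   77.1  -1.4  60.9 101.5] Rz [ 0.005 -0.02  -1.   ]
tool mm [-15.9   2.   68.6]
```

View pics/d1.png

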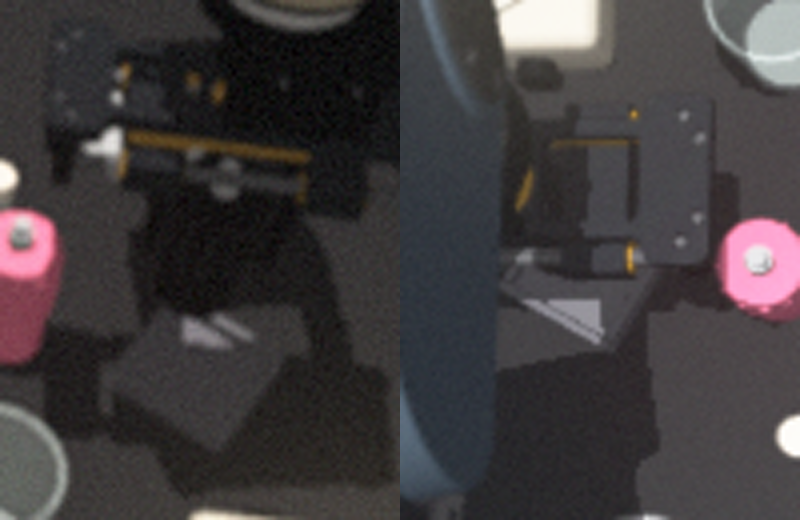

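Request:
{"fn": "send_rows", "kwargs": {"motion": [[[-7, 1, 3], 0], [[-6, 1, 5], 0], [[-3, 0, 6], 0], [[-1, 0, 6], 0], [[0, 0, 0], 0]]}}

```text
time_s: 9.63
position: [0.6547, 0.2403, 0.0998]
tcp_rot: [[-0.015, -1.0, 0.016], [-1.0, 0.015, -0.017], [0.017, -0.017, -1.0]]
force: [-0.4, -0.2, -3.8]
opening: 0.523
```

```bash
python3 st.py 0.651 0.2345 0.047
```

```text
9.63 [0.6547 0.2403 0.0998] op 0.523 F [-0.4 -0.2 -3.8] yaw x-axis -90.87 j [ 11.5  43.5  76.8  -1.4  59.1 103.1] Rz [ 0.016 -0.017 -1.   ]
tool mm [ 4.9  4.5 52.9]
```

Request:
{"fn": "send_rows", "kwargs": {"motion": [[[4, 3, 5], 0], [[0, 0, 7], 0], [[0, 0, 7], 0], [[0, 0, 6], 0], [[0, 0, 0], 0]]}}

```text
time_s: 10.05
position: [0.6514, 0.2358, 0.0721]
tcp_rot: [[-0.014, -1.0, 0.016], [-1.0, 0.014, -0.018], [0.017, -0.017, -1.0]]
force: [-0.4, -0.5, -4.0]
opening: 0.522
```

```bash
python3 st.py 0.651 0.2345 0.047
```

```text
10.05 [0.6514 0.2358 0.0721] op 0.522 F [-0.4 -0.5 -4. ] yaw x-axis -90.8 j [ 11.2  45.2  78.3  -1.4  55.8 102.8] Rz [ 0.016 -0.018 -1.   ]
tool mm [ 0.9  0.8 25.2]
```

Good: small rows track well. I'll lower to just above contact and check.

Request:
{"fn": "send_rows", "kwargs": {"motion": [[[1, 1, 5], 0], [[0, 0, 6], 0], [[0, 0, 6], 0], [[0, 0, 4], 0], [[0, 0, 0], 0]]}}

```text
time_s: 10.47
position: [0.6508, 0.2337, 0.0482]
tcp_rot: [[-0.015, -1.0, 0.016], [-1.0, 0.015, -0.018], [0.018, -0.016, -1.0]]
force: [-0.2, -0.6, -3.1]
opening: 0.521
```

Request:
{"fn": "send_rows", "kwargs": {"motion": [[[0, 0, 2], 0], [[0, 0, 1.5], 0], [[0, 0, 0], 0], [[0, 0, 0], 0], [[0, 0, 0], 0]]}}

```text
time_s: 10.88
position: [0.6519, 0.2339, 0.0459]
tcp_rot: [[-0.015, -1.0, 0.018], [-1.0, 0.015, -0.017], [0.017, -0.018, -1.0]]
force: [-0.5, 0.9, -3.1]
opening: 0.523
```

```bash
python3 st.py 0.651 0.2345 0.047;python3 look.py d2 360 165 165 120
```

```text
10.88 [0.6519 0.2339 0.0459] op 0.523 F [-0.5  0.9 -3.1] yaw x-axis -90.85 j [ 11.   47.1  79.   -1.5  53.1 102.8] Rz [ 0.018 -0.017 -1.   ]
tool mm [-0.6  0.8 -1.1]
```

View pics/d2.png

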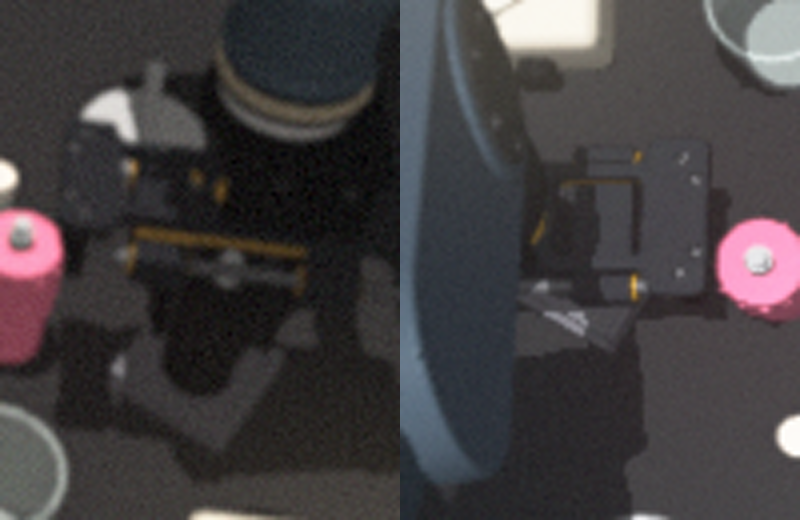

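Request:
{"fn": "send_rows", "kwargs": {"motion": [[[0, 0, 1], 0], [[0, 0, 1], 0], [[0, 0, 0], 0], [[0, 0, 0], 0], [[0, 0, 0], 0]]}}

```text
time_s: 11.4
position: [0.6523, 0.234, 0.0453]
tcp_rot: [[-0.015, -1.0, 0.019], [-1.0, 0.014, -0.017], [0.017, -0.02, -1.0]]
force: [-0.6, -0.9, -1.2]
opening: 0.523
```

```bash
python3 st.py
```

```text
11.4 [0.6523 0.234  0.0453] op 0.523 F [-0.6 -0.9 -1.2] yaw x-axis -90.84 j [ 11.   47.2  79.   -1.5  53.  102.8] Rz [ 0.019 -0.017 -1.   ]
```

Contact is beginning, with the weight partly borne. I'll push slightly more, then release.

Request:
{"fn": "send_rows", "kwargs": {"motion": [[[0, 0, 1], 0], [[0, 0, 0.5], 0], [[0, 0, 0], 0], [[0, 0, 0], 0], [[0, 0, 0], 0]]}}

```text
time_s: 11.82
position: [0.6524, 0.234, 0.0452]
tcp_rot: [[-0.015, -1.0, 0.019], [-1.0, 0.014, -0.017], [0.017, -0.02, -1.0]]
force: [-1.5, -0.1, -0.0]
opening: 0.524
```

Request:
{"fn": "send_rows", "kwargs": {"motion": [[[0, 0, 0], 0], [[0, 0, 0], 0], [[0, 0, 0], 0], [[0, 0, 0], 0], [[0, 0, 0], 0]], "gripper": 0}}

```text
time_s: 12.23
position: [0.6545, 0.2342, 0.0457]
tcp_rot: [[-0.015, -1.0, 0.024], [-1.0, 0.014, -0.017], [0.016, -0.024, -1.0]]
force: [-0.2, 0.2, 1.0]
opening: 0.817
```

Request:
{"fn": "send_rows", "kwargs": {"motion": [[[0, 0, 0], 0], [[0, 0, 0], 0], [[0, 0, 0], 0], [[0, 0, 0], 0], [[0, 0, 0], 0]]}}

```text
time_s: 12.65
position: [0.6551, 0.2344, 0.0459]
tcp_rot: [[-0.015, -1.0, 0.025], [-1.0, 0.014, -0.016], [0.016, -0.026, -1.0]]
force: [0.1, 0.3, -0.2]
opening: 0.997
```

Request:
{"fn": "send_rows", "kwargs": {"motion": [[[0, 0, -8], 0], [[0, 0, -10], 0], [[0, 0, -12], 0], [[0, 0, -12], 0], [[0, 0, -12], 0]]}}

```text
time_s: 13.07
position: [0.6519, 0.2349, 0.102]
tcp_rot: [[-0.015, -1.0, 0.02], [-1.0, 0.014, -0.017], [0.017, -0.02, -1.0]]
force: [0.2, 0.3, -0.5]
opening: 1.005
```

Request:
{"fn": "send_rows", "kwargs": {"motion": [[[0, 0, -14], 0], [[0, 0, -14], 0], [[0, 0, -14], 0], [[0, 0, -14], 0], [[0, 0, -10], 0]]}}

```text
time_s: 13.48
position: [0.6519, 0.2367, 0.1802]
tcp_rot: [[-0.015, -0.999, 0.029], [-1.0, 0.014, -0.016], [0.015, -0.029, -0.999]]
force: [1.0, 0.5, -0.2]
opening: 1.001
```

```bash
python3 st.py .631 -.0175 .2; python3 look.py d3 360 165 165 120
```

```text
13.48 [0.6519 0.2367 0.1802] op 1.001 F [ 1.   0.5 -0.2] yaw x-axis -90.83 j [ 11.3  37.6  74.7  -1.3  66.2 102.6] Rz [ 0.029 -0.016 -0.999]
tool mm [254.8  16.7 -16.4]
```

View pics/d3.png

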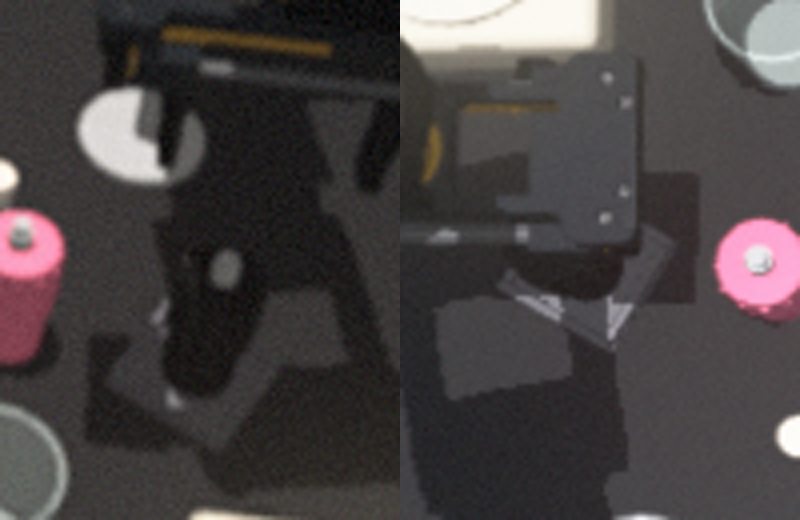

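The drive is standing free in the cradle (scene crop 205,330). I'll move back over the stack for the collar.

Request:
{"fn": "send_rows", "kwargs": {"motion": [[[10, 0, -8], 0], [[22, 1, -8], 0], [[24, 1, -4], 0], [[24, 1, 0], 0], [[24, 1, 0], 0]]}}

```text
time_s: 14.0
position: [0.6444, 0.1331, 0.2026]
tcp_rot: [[-0.006, -1.0, 0.029], [-1.0, 0.005, -0.014], [0.014, -0.029, -0.999]]
force: [0.6, -0.0, -0.2]
opening: 0.998
```

Request:
{"fn": "send_rows", "kwargs": {"motion": [[[24, 1, 0], 0], [[24, 2, 0], 0], [[22, 2, 0], 0], [[14, 2, 0], 0], [[8, 1, 0], 0]]}}

```text
time_s: 14.42
position: [0.6318, 0.0297, 0.202]
tcp_rot: [[-0.01, -1.0, 0.021], [-1.0, 0.009, -0.017], [0.017, -0.021, -1.0]]
force: [-0.8, 0.8, -0.4]
opening: 0.999
```

```bash
python3 st.py .631 -.0175 .2;  python3 - <<'E'
from h import *
a=capture('scene')
G=(0,255,0)
L=[(circ(.023,.091,.651,.2345),G),(circ(.02,.006,.651,.2345),G)]
i1=crop(a,(360,165,100,130),L,'pics/x.png',4)
d=place_of('scene','drive_grip'); print([(np.round(q['xy'],1),round(q['p'],2),atz(a,q['xy'],.066).round(4)) for q in d])
cv2.imwrite('pics/d4.png',i1)
E
```

```text
14.42 [0.6318 0.0297 0.202 ] op 0.999 F [-0.8  0.8 -0.4] yaw x-axis -90.55 j [-7.  31.6 83.1 -0.9 64.  83.9] Rz [ 0.021 -0.017 -1.   ]
tool mm [47.1  0.4  2.8]
[(array([412.2, 240.9]), 0.95, array([0.6523, 0.2321, 0.066 ])), (array([237.3, 265.2]), 0.95, array([ 0.7665, -0.1243,  0.066 ])), (array([290. , 275.2]), 0.9, array([ 0.7745, -0.0132,  0.066 ])), (array([362.8, 233.3]), 0.81, array([0.647 , 0.1256, 0.066 ]))]
```

View pics/d4.png

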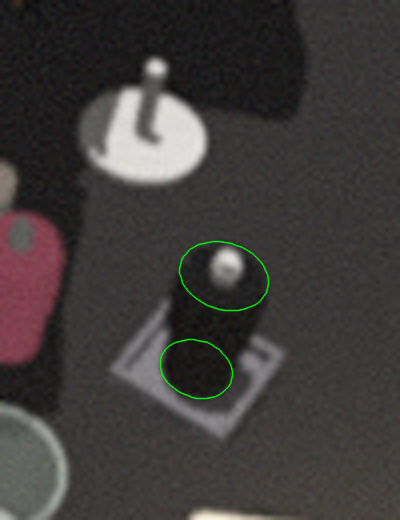

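Request:
{"fn": "send_rows", "kwargs": {"motion": [[[15, 0, 0], 0], [[15, 0, 0], 0], [[10, 0, 0], 0], [[4, 0, 0], 0], [[0, 0, 0], 0]]}}

```text
time_s: 14.93
position: [0.6314, -0.0127, 0.202]
tcp_rot: [[-0.008, -1.0, 0.02], [-1.0, 0.007, -0.014], [0.014, -0.02, -1.0]]
force: [0.2, 0.2, 0.8]
opening: 1.004
```

```bash
python3 st.py .631 -.0175 .18;  python3 - <<'E'
from h import *
a=capture('scene');b=capture('top')
x,y=.631,-.0175
L=stack(x,y)[:3]+[(circ(.012,.161,x,y),(0,0,255))]
i1=crop(a,(255,120,90,130),L,'pics/s1.png',4)
i2=crop(b,(280,120,95,130),L,'pics/t1.png',4)
cv2.imwrite('pics/c3.png',np.hstack([i1,i2]))
E
```

```text
14.93 [ 0.6314 -0.0127  0.202 ] op 1.004 F [0.2 0.2 0.8] yaw x-axis -90.43 j [-11.   31.6  83.2  -0.6  63.9  79.7] Rz [ 0.02  -0.014 -1.   ]
tool mm [ 4.5  0.8 22.1]
```

View pics/c3.png

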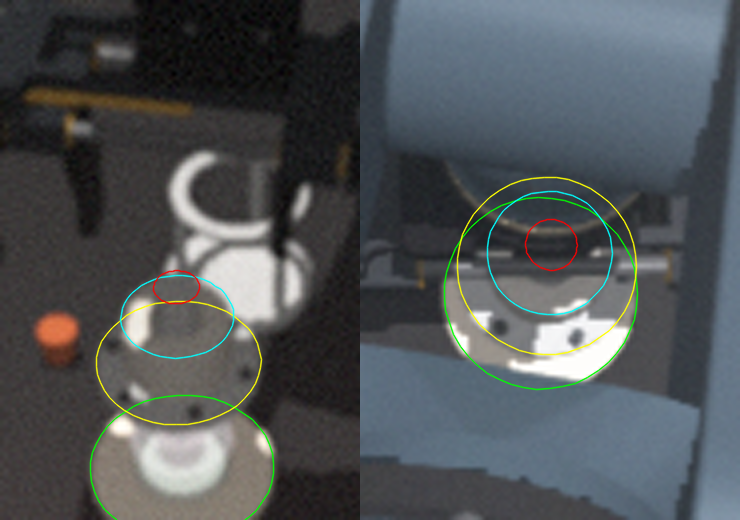

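Request:
{"fn": "send_rows", "kwargs": {"motion": [[[4, 0, 6], 0], [[0, 0, 8], 0], [[0, 0, 8], 0], [[0, 0, 6], 0], [[0, 0, 0], 0]]}}

```text
time_s: 15.45
position: [0.6316, -0.014, 0.171]
tcp_rot: [[-0.004, -1.0, 0.019], [-1.0, 0.004, -0.012], [0.012, -0.019, -1.0]]
force: [-0.8, 0.0, -0.7]
opening: 1.003
```

Request:
{"fn": "send_rows", "kwargs": {"motion": [[[0, 0, 6], 0], [[0, 0, 8], 0], [[0, 0, 8], 0], [[0, 0, 6], 0], [[0, 0, 0], 0]]}}

```text
time_s: 15.87
position: [0.6316, -0.0137, 0.1388]
tcp_rot: [[-0.003, -1.0, 0.017], [-1.0, 0.003, -0.012], [0.012, -0.017, -1.0]]
force: [0.2, -1.0, -0.3]
opening: 1.001
```

```bash
python3 st.py .631 -.0175 .112
```

```text
15.87 [ 0.6316 -0.0137  0.1388] op 1.001 F [ 0.2 -1.  -0.3] yaw x-axis -90.19 j [-11.1  36.   86.2  -0.6  56.7  79.4] Rz [ 0.017 -0.012 -1.   ]
tool mm [ 3.5  1.1 26.8]
```

Request:
{"fn": "send_rows", "kwargs": {"motion": [[[3, 1, 4], 0], [[0, 0, 6], 0], [[0, 0, 6], 0], [[0, 0, 6], 0], [[0, 0, 0], 0]]}}

```text
time_s: 16.28
position: [0.6312, -0.0176, 0.1145]
tcp_rot: [[-0.004, -1.0, 0.018], [-1.0, 0.003, -0.012], [0.012, -0.018, -1.0]]
force: [-0.5, 0.5, 0.7]
opening: 1.003
```

```bash
python3 st.py .631 -.0175 .112; python3 look.py c4 250 120 280 120
```

```text
16.28 [ 0.6312 -0.0176  0.1145] op 1.003 F [-0.5  0.5  0.7] yaw x-axis -90.2 j [-11.5  37.9  87.2  -0.6  53.8  79. ] Rz [ 0.018 -0.012 -1.   ]
tool mm [-0.1  0.2  2.5]
```

View pics/c4.png

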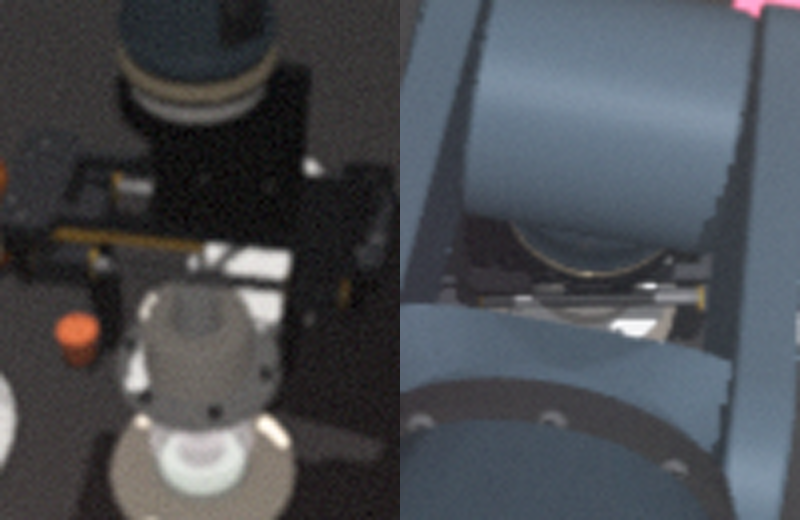

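The fingers straddle the collar (scene crop 200,320, fingers at 105 and 290). Now I'll close.

Request:
{"fn": "send_rows", "kwargs": {"motion": [[[0, 0, 1.5], 0], [[0, 0, 0], 0], [[0, 0, 0], 0], [[0, 0, 0], 0], [[0, 0, 0], 0]], "gripper": 1}}

```text
time_s: 16.8
position: [0.633, -0.0178, 0.1153]
tcp_rot: [[-0.003, -1.0, 0.022], [-1.0, 0.003, -0.013], [0.013, -0.022, -1.0]]
force: [-0.0, -1.2, -0.7]
opening: 0.705
```

Request:
{"fn": "send_rows", "kwargs": {"motion": [[[0, 0, 0], 0], [[0, 0, 0], 0], [[0, 0, 0], 0], [[0, 0, 0], 0], [[0, 0, 0], 0]]}}

```text
time_s: 17.22
position: [0.6328, -0.0177, 0.1153]
tcp_rot: [[-0.003, -1.0, 0.022], [-1.0, 0.003, -0.013], [0.013, -0.022, -1.0]]
force: [-0.3, 0.2, -0.6]
opening: 0.687
```

```bash
python3 st.py .631 -.0175 .112
```

```text
17.22 [ 0.6328 -0.0177  0.1153] op 0.687 F [-0.3  0.2 -0.6] yaw x-axis -90.18 j [-11.5  37.8  87.1  -0.6  53.6  79.1] Rz [ 0.022 -0.013 -1.   ]
tool mm [-0.3  1.9  3.3]
```

Request:
{"fn": "send_rows", "kwargs": {"motion": [[[0, 0, -6], 0], [[0, 0, -8], 0], [[0, 0, -8], 0], [[0, 0, -8], 0], [[0, 0, -8], 0]]}}

```text
time_s: 17.63
position: [0.6304, -0.0169, 0.1547]
tcp_rot: [[-0.003, -1.0, 0.018], [-1.0, 0.003, -0.012], [0.012, -0.018, -1.0]]
force: [-0.2, 0.2, -0.5]
opening: 0.69
```

Request:
{"fn": "send_rows", "kwargs": {"motion": [[[0, 0, -10], 0], [[0, 0, -10], 0], [[0, 0, -10], 0], [[0, 0, -6], 0], [[0, 0, 0], 0]]}}

```text
time_s: 18.05
position: [0.6317, -0.0167, 0.1991]
tcp_rot: [[-0.003, -1.0, 0.025], [-1.0, 0.003, -0.014], [0.013, -0.025, -1.0]]
force: [0.4, -0.4, -0.9]
opening: 0.688
```

```bash
python3 st.py .4735 .203 .19; python3 look.py c5 250 120 280 120
```

```text
18.05 [ 0.6317 -0.0167  0.1991] op 0.688 F [ 0.4 -0.4 -0.9] yaw x-axis -90.18 j [-11.4  31.6  83.6  -0.5  63.2  79. ] Rz [ 0.025 -0.014 -1.   ]
tool mm [-219.3  158.9    2.1]
```

View pics/c5.png

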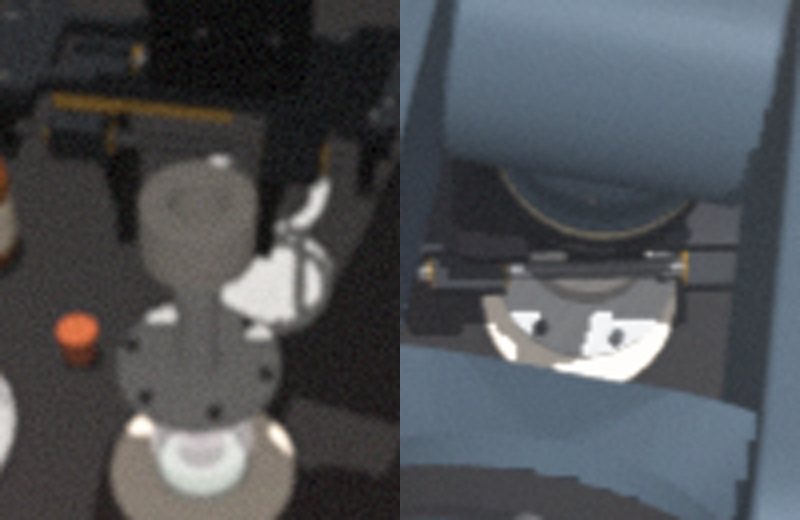

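Request:
{"fn": "send_rows", "kwargs": {"motion": [[[-10, 6, 0], 0], [[-18, 13, 0], 0], [[-20, 14, 0], 0], [[-20, 14, 0], 0], [[-20, 14, 0], 0]]}}

```text
time_s: 18.57
position: [0.5681, 0.0721, 0.1914]
tcp_rot: [[-0.011, -1.0, 0.02], [-1.0, 0.011, -0.013], [0.013, -0.02, -1.0]]
force: [-0.8, 0.2, -1.7]
opening: 0.692
```

Request:
{"fn": "send_rows", "kwargs": {"motion": [[[-20, 14, 0], 0], [[-20, 14, 0], 0], [[-20, 14, 0], 0], [[-12, 10, 0], 0], [[-6, 5, 0], 0]]}}

```text
time_s: 18.98
position: [0.4989, 0.1593, 0.1849]
tcp_rot: [[-0.008, -1.0, 0.004], [-1.0, 0.008, -0.011], [0.011, -0.004, -1.0]]
force: [0.1, 0.2, -1.5]
opening: 0.687
```

Request:
{"fn": "send_rows", "kwargs": {"motion": [[[0, 0, 0], 0], [[0, 0, 0], 0], [[0, 0, 0], 0], [[0, 0, 0], 0], [[0, 0, 0], 0]]}}

```text
time_s: 19.4
position: [0.4975, 0.1597, 0.1837]
tcp_rot: [[-0.006, -1.0, 0.001], [-1.0, 0.006, -0.012], [0.012, -0.001, -1.0]]
force: [-0.1, 0.2, -2.1]
opening: 0.693
```

```bash
python3 st.py .4745 .203 .15
```

```text
19.4 [0.4975 0.1597 0.1837] op 0.693 F [-0.1  0.2 -2.1] yaw x-axis -90.36 j [ 6.  25.5 99.  -0.9 55.5 96.8] Rz [ 0.001 -0.012 -1.   ]
tool mm [-43.6  23.3  33.1]
```

Request:
{"fn": "send_rows", "kwargs": {"motion": [[[-14, 7, 0], 0], [[-14, 8, 0], 0], [[-10, 5, 0], 0], [[-5, 2, 0], 0], [[0, 0, 0], 0]]}}

```text
time_s: 19.82
position: [0.4798, 0.2008, 0.1832]
tcp_rot: [[-0.014, -1.0, 0.005], [-1.0, 0.014, -0.013], [0.013, -0.006, -1.0]]
force: [0.2, 0.1, -0.8]
opening: 0.69
```

```bash
python3 st.py .475 .203 .10; python3 look.py p1 345 120 180 190
```

```text
19.82 [0.4798 0.2008 0.1832] op 0.69 F [ 0.2  0.1 -0.8] yaw x-axis -90.81 j [ 10.9  25.3  99.4  -0.9  55.1 102.2] Rz [ 0.005 -0.013 -1.   ]
tool mm [-3.2  5.3 83.1]
```

View pics/p1.png

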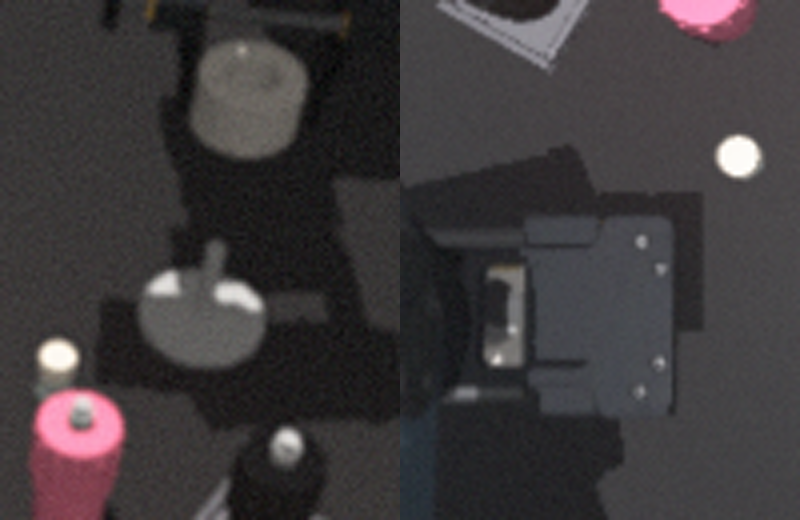

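Request:
{"fn": "send_rows", "kwargs": {"motion": [[[-3, 5, 6], 0], [[0, 0, 8], 0], [[0, 0, 8], 0], [[0, 0, 8], 0], [[0, 0, 8], 0]]}}

```text
time_s: 20.33
position: [0.4775, 0.2016, 0.1432]
tcp_rot: [[-0.016, -1.0, 0.01], [-1.0, 0.016, -0.013], [0.013, -0.01, -1.0]]
force: [-0.6, -0.5, -1.2]
opening: 0.693
```

Request:
{"fn": "send_rows", "kwargs": {"motion": [[[0, 0, 8], 0], [[0, 0, 8], 0], [[0, 0, 8], 0], [[0, 0, 6], 0], [[0, 0, 0], 0]]}}

```text
time_s: 20.75
position: [0.4761, 0.2002, 0.1065]
tcp_rot: [[-0.017, -1.0, 0.004], [-1.0, 0.017, -0.014], [0.014, -0.004, -1.0]]
force: [-0.5, 0.2, -1.4]
opening: 0.69
```

```bash
python3 st.py .475 .203 .10
```

```text
20.75 [0.4761 0.2002 0.1065] op 0.69 F [-0.5  0.2 -1.4] yaw x-axis -90.98 j [ 10.9  32.2 103.5  -1.2  44.2 102.8] Rz [ 0.004 -0.014 -1.   ]
tool mm [-2.9  1.2  6.5]
```

Request:
{"fn": "send_rows", "kwargs": {"motion": [[[-3, 1, 5], 0], [[0, 0, 5], 0], [[0, 0, 3], 0], [[0, 0, 0], 0], [[0, 0, 0], 0]]}}

```text
time_s: 21.17
position: [0.4757, 0.2036, 0.092]
tcp_rot: [[-0.017, -1.0, 0.005], [-1.0, 0.017, -0.014], [0.014, -0.005, -1.0]]
force: [-0.8, -0.1, -1.4]
opening: 0.685
```

```bash
python3 st.py .475 .203 .08; python3 - <<'E'
from h import *
a=capture('scene');b=capture('top')
s=bot.read_state(); x,y,z=s['position']; x-=.0015
G=(0,255,0)
L=[(circ(.04,.008,.4735,.203),(0,255,255)),(circ(.006,.068,.4735,.203),(0,0,255)),(circ(.03,z+.0237,x,y),G),(circ(.03,z-.0123,x,y),G)]
i1=crop(a,(345,120,100,130),L,'pics/x.png',4)
i2=crop(b,(180,190,100,130),L,'pics/x.png',4)
cv2.imwrite('pics/p2.png',np.hstack([i1,i2]))
E
```

```text
21.17 [0.4757 0.2036 0.092 ] op 0.685 F [-0.8 -0.1 -1.4] yaw x-axis -90.97 j [ 11.3  33.7 103.9  -1.3  42.3 103.2] Rz [ 0.005 -0.014 -1.   ]
tool mm [ 0.5  0.7 12. ]
```

View pics/p2.png

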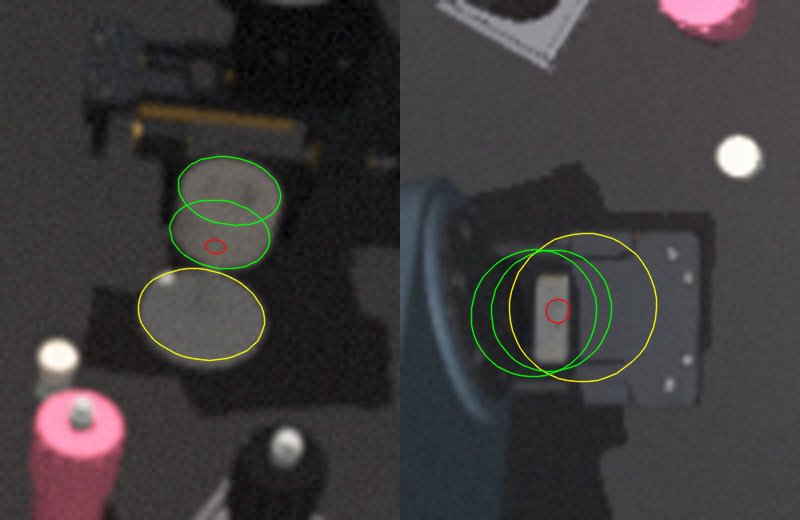

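Request:
{"fn": "send_rows", "kwargs": {"motion": [[[0, 1, 5], 0], [[0, 0, 6], 0], [[0, 0, 6], 0], [[0, 0, 5], 0], [[0, 0, 0], 0]]}}

```text
time_s: 21.68
position: [0.4757, 0.2034, 0.0692]
tcp_rot: [[-0.017, -1.0, 0.008], [-1.0, 0.017, -0.014], [0.013, -0.008, -1.0]]
force: [-0.2, -0.1, -1.4]
opening: 0.69
```

```bash
python3 st.py .475 .203 .0203; python3 look.py p3 345 120 180 190
```

```text
21.68 [0.4757 0.2034 0.0692] op 0.69 F [-0.2 -0.1 -1.4] yaw x-axis -90.98 j [ 11.3  36.  104.8  -1.4  38.9 103.3] Rz [ 0.008 -0.014 -1.   ]
tool mm [-0.2  1.1 48.9]
```

View pics/p3.png

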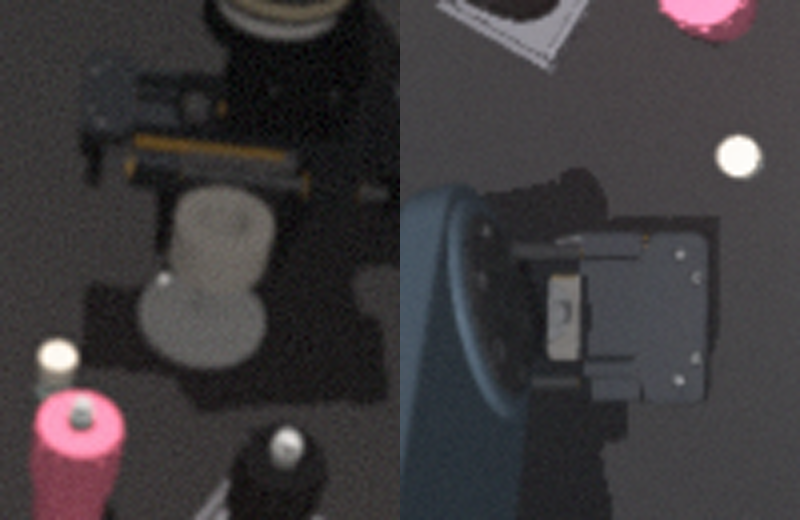

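Request:
{"fn": "send_rows", "kwargs": {"motion": [[[0, 1, 5], 0], [[0, 0, 6], 0], [[0, 0, 6], 0], [[0, 0, 5], 0], [[0, 0, 0], 0]]}}

```text
time_s: 22.2
position: [0.4758, 0.2033, 0.046]
tcp_rot: [[-0.017, -1.0, 0.01], [-1.0, 0.017, -0.013], [0.013, -0.011, -1.0]]
force: [0.6, 0.3, -1.2]
opening: 0.691
```

Request:
{"fn": "send_rows", "kwargs": {"motion": [[[0, 0, 5], 0], [[0, 0, 6], 0], [[0, 0, 5], 0], [[0, 0, 4], 0], [[0, 0, 0], 0]]}}

```text
time_s: 22.62
position: [0.4761, 0.2031, 0.0234]
tcp_rot: [[-0.017, -1.0, 0.01], [-1.0, 0.017, -0.013], [0.013, -0.01, -1.0]]
force: [-0.3, 0.1, -0.9]
opening: 0.688
```

```bash
python3 st.py .475 .203 .0203
```

```text
22.62 [0.4761 0.2031 0.0234] op 0.688 F [-0.3  0.1 -0.9] yaw x-axis -90.98 j [ 11.2  40.9 105.9  -1.6  32.9 103.5] Rz [ 0.01  -0.013 -1.   ]
tool mm [0.  1.1 3.1]
```

Request:
{"fn": "send_rows", "kwargs": {"motion": [[[0, 0, 1.5], 0], [[0, 0, 1.5], 0], [[0, 0, 1], 0], [[0, 0, 0], 0], [[0, 0, 0], 0]]}}

```text
time_s: 23.03
position: [0.4765, 0.2031, 0.0211]
tcp_rot: [[-0.017, -1.0, 0.012], [-1.0, 0.017, -0.013], [0.013, -0.012, -1.0]]
force: [-0.5, 0.4, -1.4]
opening: 0.689
```

Request:
{"fn": "send_rows", "kwargs": {"motion": [[[0, 0, 1], 0], [[0, 0, 0], 0], [[0, 0, 0], 0], [[0, 0, 0], 0], [[0, 0, 0], 0]]}}

```text
time_s: 23.45
position: [0.4767, 0.2032, 0.0203]
tcp_rot: [[-0.017, -1.0, 0.012], [-1.0, 0.017, -0.013], [0.012, -0.012, -1.0]]
force: [0.0, -0.0, 0.7]
opening: 0.689
```

Request:
{"fn": "send_rows", "kwargs": {"motion": [[[0, 0, 0.5], 0], [[0, 0, 0], 0], [[0, 0, 0], 0], [[0, 0, 0], 0], [[0, 0, 0], 0]]}}

```text
time_s: 23.87
position: [0.4767, 0.2032, 0.0203]
tcp_rot: [[-0.017, -1.0, 0.013], [-1.0, 0.017, -0.013], [0.012, -0.013, -1.0]]
force: [-1.4, -0.5, 1.3]
opening: 0.691
```

Request:
{"fn": "send_rows", "kwargs": {"motion": [[[0, 0, 0], 0], [[0, 0, 0], 0], [[0, 0, 0], 0], [[0, 0, 0], 0], [[0, 0, 0], 0]], "gripper": 0}}

```text
time_s: 24.28
position: [0.4772, 0.2032, 0.0199]
tcp_rot: [[-0.017, -1.0, 0.013], [-1.0, 0.017, -0.012], [0.012, -0.013, -1.0]]
force: [-0.2, -0.1, -0.1]
opening: 0.958
```

Request:
{"fn": "send_rows", "kwargs": {"motion": [[[0, 0, 0], 0], [[0, 0, 0], 0], [[0, 0, 0], 0], [[0, 0, 0], 0], [[0, 0, 0], 0]]}}

```text
time_s: 24.7
position: [0.4773, 0.2032, 0.0198]
tcp_rot: [[-0.017, -1.0, 0.013], [-1.0, 0.017, -0.012], [0.012, -0.013, -1.0]]
force: [-0.3, 0.0, -0.7]
opening: 1.001
```

Request:
{"fn": "send_rows", "kwargs": {"motion": [[[0, 0, -6], 0], [[0, 0, -8], 0], [[0, 0, -10], 0], [[0, 0, -12], 0], [[0, 0, -12], 0]]}}

```text
time_s: 25.12
position: [0.4749, 0.2035, 0.0698]
tcp_rot: [[-0.017, -1.0, 0.008], [-1.0, 0.017, -0.013], [0.013, -0.008, -1.0]]
force: [0.6, -0.3, -0.2]
opening: 1.003
```

Request:
{"fn": "send_rows", "kwargs": {"motion": [[[0, 0, -14], 0], [[0, 0, -14], 0], [[0, 0, -14], 0], [[0, 0, -14], 0], [[0, 0, -14], 0]]}}

```text
time_s: 25.53
position: [0.4737, 0.2045, 0.1482]
tcp_rot: [[-0.017, -1.0, 0.011], [-1.0, 0.017, -0.013], [0.012, -0.012, -1.0]]
force: [0.2, 0.1, 0.4]
opening: 1.004
```

Request:
{"fn": "send_rows", "kwargs": {"motion": [[[0, 0, -14], 0], [[0, 0, -14], 0], [[0, 0, -14], 0], [[0, 0, -10], 0], [[0, 0, 0], 0]]}}

```text
time_s: 25.95
position: [0.4736, 0.2057, 0.2118]
tcp_rot: [[-0.017, -1.0, 0.023], [-1.0, 0.017, -0.01], [0.01, -0.023, -1.0]]
force: [0.1, 0.5, -0.4]
opening: 1.002
```

```bash
python3 st.py .631 -.0175 .2; python3 look.py p4 345 120 180 190
```

```text
25.95 [0.4736 0.2057 0.2118] op 1.002 F [ 0.1  0.5 -0.4] yaw x-axis -90.96 j [ 11.6  22.3  99.   -1.   57.5 103. ] Rz [ 0.023 -0.01  -1.   ]
tool mm [ 220.4 -160.8   17.7]
```

View pics/p4.png

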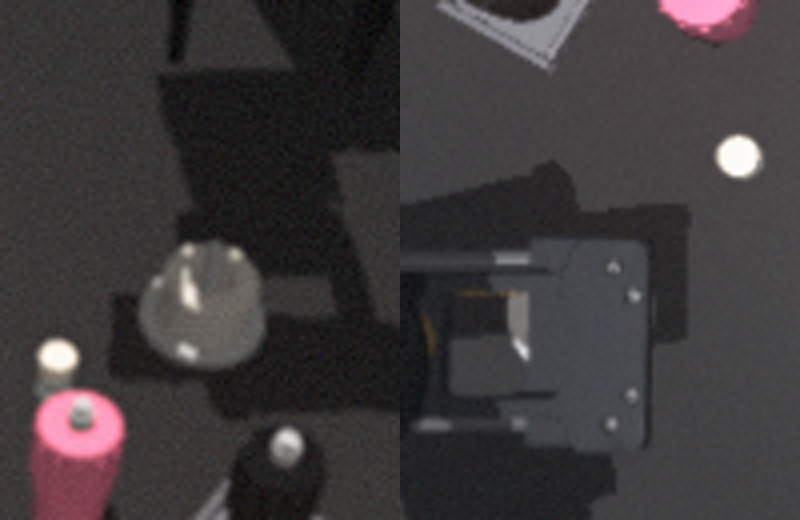

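The collar lies on the post base (scene crop 207,300). Next is the head plate.

Request:
{"fn": "send_rows", "kwargs": {"motion": [[[10, -7, 0], 0], [[20, -15, 0], 0], [[22, -16, 0], 0], [[22, -16, 0], 0], [[22, -16, 0], 0]]}}

```text
time_s: 26.47
position: [0.5374, 0.1065, 0.2085]
tcp_rot: [[-0.007, -1.0, 0.009], [-1.0, 0.007, -0.011], [0.011, -0.009, -1.0]]
force: [0.3, -0.8, -0.2]
opening: 0.999
```

Request:
{"fn": "send_rows", "kwargs": {"motion": [[[22, -16, 0], 0], [[22, -16, 0], 0], [[22, -16, 0], 0], [[14, -10, 0], 0], [[6, -5, 0], 0]]}}

```text
time_s: 26.88
position: [0.603, 0.0071, 0.2039]
tcp_rot: [[-0.012, -1.0, 0.0], [-1.0, 0.012, -0.013], [0.013, -0.001, -1.0]]
force: [0.4, -0.2, 0.1]
opening: 1.0
```

Request:
{"fn": "send_rows", "kwargs": {"motion": [[[0, 0, 0], 0], [[0, 0, 0], 0], [[0, 0, 0], 0], [[0, 0, 0], 0], [[0, 0, 0], 0]]}}

```text
time_s: 27.3
position: [0.6004, 0.0064, 0.2005]
tcp_rot: [[-0.014, -1.0, -0.007], [-1.0, 0.014, -0.011], [0.011, 0.007, -1.0]]
force: [0.6, 0.1, -1.0]
opening: 1.0
```

```bash
python3 st.py .631 -.0175 .18; python3 - <<'E'
from h import *
a=capture('scene')
x,y=.631,-.0175
L=stack(x,y)[:2]+[(circ(.012,.161,x,y),(0,0,255)),(circ(.012,.103,x,y),(0,0,255))]
crop(a,(245,110,110,150),L,'pics/h1.png',4)
E
```

```text
27.3 [0.6004 0.0064 0.2005] op 1.0 F [ 0.6  0.1 -1. ] yaw x-axis -90.78 j [-9.7 30.  86.7 -0.8 63.6 81.5] Rz [-0.007 -0.011 -1.   ]
tool mm [ 23.3 -31.1  20.5]
```

View pics/h1.png

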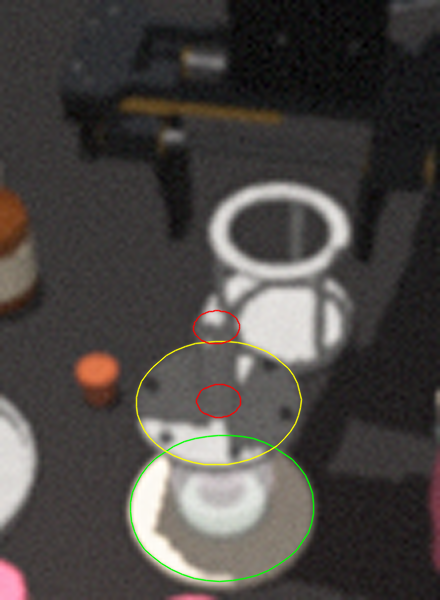

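Request:
{"fn": "send_rows", "kwargs": {"motion": [[[6, -8, 0], 0], [[9, -12, 0], 0], [[6, -8, 0], 0], [[3, -4, 0], 0], [[0, 0, 0], 0]]}}

```text
time_s: 27.77
position: [0.6337, -0.0164, 0.2016]
tcp_rot: [[-0.008, -1.0, -0.006], [-1.0, 0.008, -0.011], [0.011, 0.006, -1.0]]
force: [-0.2, 0.4, -0.5]
opening: 1.0
```

```bash
python3 st.py .631 -.0178 .114
```

```text
27.77 [ 0.6337 -0.0164  0.2016] op 1.0 F [-0.2  0.4 -0.5] yaw x-axis -90.47 j [-11.2  32.4  81.7  -0.8  66.2  79.6] Rz [-0.006 -0.011 -1.   ]
tool mm [ 0.5  2.2 87.7]
```

Request:
{"fn": "send_rows", "kwargs": {"motion": [[[0, 2, 5], 0], [[0, 0, 8], 0], [[0, 0, 8], 0], [[0, 0, 8], 0], [[0, 0, 8], 0]]}}

```text
time_s: 28.18
position: [0.6311, -0.0163, 0.1627]
tcp_rot: [[-0.008, -1.0, -0.005], [-1.0, 0.008, -0.011], [0.011, 0.005, -1.0]]
force: [-1.1, 0.1, -0.2]
opening: 1.001
```

Request:
{"fn": "send_rows", "kwargs": {"motion": [[[0, 0, 8], 0], [[0, 0, 8], 0], [[0, 0, 8], 0], [[0, 0, 5], 0], [[0, 0, 0], 0]]}}

```text
time_s: 28.6
position: [0.6277, -0.0156, 0.1265]
tcp_rot: [[-0.007, -1.0, -0.013], [-1.0, 0.008, -0.009], [0.01, 0.013, -1.0]]
force: [-0.5, 0.3, 0.2]
opening: 1.001
```

```bash
python3 st.py .631 -.0178 .114
```

```text
28.6 [ 0.6277 -0.0156  0.1265] op 1.001 F [-0.5  0.3  0.2] yaw x-axis -90.43 j [-11.3  37.3  85.9  -0.8  57.4  79.6] Rz [-0.013 -0.009 -1.   ]
tool mm [ 2.  -3.5 12.4]
```

Request:
{"fn": "send_rows", "kwargs": {"motion": [[[2, -3, 3], 0], [[0, 0, 4], 0], [[0, 0, 3], 0], [[0, 0, 2], 0], [[0, 0, 0], 0]]}}

```text
time_s: 29.02
position: [0.6318, -0.0183, 0.1136]
tcp_rot: [[-0.008, -1.0, -0.011], [-1.0, 0.008, -0.01], [0.01, 0.011, -1.0]]
force: [-0.1, -1.1, -0.5]
opening: 1.002
```

```bash
python3 st.py .631 -.0178 .114
```

```text
29.02 [ 0.6318 -0.0183  0.1136] op 1.002 F [-0.1 -1.1 -0.5] yaw x-axis -90.43 j [-11.4  38.5  85.8  -0.8  56.2  79.5] Rz [-0.011 -0.01  -1.   ]
tool mm [-0.5  0.8 -0.4]
```

Request:
{"fn": "send_rows", "kwargs": {"motion": [[[0, 0, 0], 0], [[0, 0, 0], 0], [[0, 0, 0], 0], [[0, 0, 0], 0], [[0, 0, 0], 0]], "gripper": 1}}

```text
time_s: 29.43
position: [0.6325, -0.0184, 0.1147]
tcp_rot: [[-0.008, -1.0, -0.009], [-1.0, 0.008, -0.01], [0.01, 0.009, -1.0]]
force: [0.4, 0.6, -0.0]
opening: 0.707
```

Request:
{"fn": "send_rows", "kwargs": {"motion": [[[0, 0, 0], 0], [[0, 0, 0], 0], [[0, 0, 0], 0], [[0, 0, 0], 0], [[0, 0, 0], 0]]}}

```text
time_s: 29.85
position: [0.6327, -0.0184, 0.1152]
tcp_rot: [[-0.008, -1.0, -0.008], [-1.0, 0.008, -0.01], [0.01, 0.008, -1.0]]
force: [-0.8, -0.4, -0.1]
opening: 0.329
```

Request:
{"fn": "send_rows", "kwargs": {"motion": [[[0, 0, 0], 0], [[0, 0, 0], 0], [[0, 0, 0], 0], [[0, 0, 0], 0], [[0, 0, 0], 0]]}}

```text
time_s: 30.27
position: [0.6327, -0.0188, 0.1152]
tcp_rot: [[-0.008, -1.0, -0.008], [-1.0, 0.008, -0.011], [0.011, 0.008, -1.0]]
force: [-0.0, -0.5, -0.2]
opening: 0.275
```

```bash
python3 st.py .631 -.0178 .114
```

```text
30.27 [ 0.6327 -0.0188  0.1152] op 0.275 F [-0.  -0.5 -0.2] yaw x-axis -90.44 j [-11.5  38.4  85.7  -0.8  56.2  79.4] Rz [-0.008 -0.011 -1.   ]
tool mm [-1.   1.7  1.2]
```

Request:
{"fn": "send_rows", "kwargs": {"motion": [[[0, 0, -4], 0], [[0, 0, -6], 0], [[0, 0, -6], 0], [[0, 0, -6], 0], [[0, 0, 0], 0]]}}

```text
time_s: 30.68
position: [0.6299, -0.0176, 0.1358]
tcp_rot: [[-0.007, -1.0, -0.016], [-1.0, 0.008, -0.009], [0.009, 0.016, -1.0]]
force: [0.6, -0.0, -4.7]
opening: 0.268
```

```bash
python3 st.py .6327 -.0185 .22
```

```text
30.68 [ 0.6299 -0.0176  0.1358] op 0.268 F [ 0.6 -0.  -4.7] yaw x-axis -90.43 j [-11.4  36.8  85.   -0.8  59.   79.4] Rz [-0.016 -0.009 -1.   ]
tool mm [  1.6  -1.4 -84.2]
```

Request:
{"fn": "send_rows", "kwargs": {"motion": [[[1, -2, -5], 0], [[0, 0, -8], 0], [[0, 0, -8], 0], [[0, 0, -8], 0], [[0, 0, -4], 0]]}}

```text
time_s: 31.1
position: [0.6318, -0.0182, 0.1712]
tcp_rot: [[-0.007, -1.0, -0.018], [-1.0, 0.008, -0.008], [0.008, 0.018, -1.0]]
force: [-0.5, -0.1, -4.8]
opening: 0.267
```

```bash
python3 st.py .6327 -.0185 .22; python3 look.py h2 250 110 280 120
```

```text
31.1 [ 0.6318 -0.0182  0.1712] op 0.267 F [-0.5 -0.1 -4.8] yaw x-axis -90.42 j [-11.4  34.5  83.   -0.8  63.4  79.3] Rz [-0.018 -0.008 -1.   ]
tool mm [  0.7   0.  -48.8]
```

View pics/h2.png

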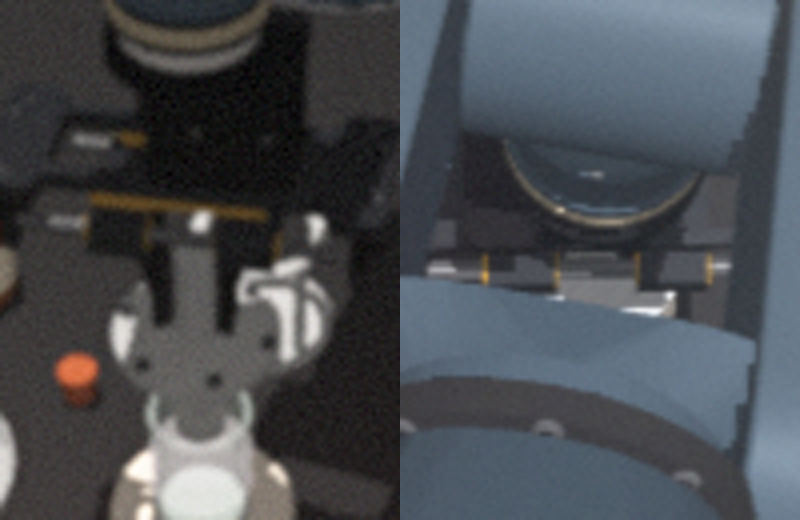

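Request:
{"fn": "send_rows", "kwargs": {"motion": [[[0, 0, -6], 0], [[0, 0, -10], 0], [[0, 0, -10], 0], [[0, 0, -10], 0], [[0, 0, -6], 0]]}}

```text
time_s: 31.62
position: [0.631, -0.0175, 0.2149]
tcp_rot: [[-0.007, -1.0, -0.023], [-1.0, 0.008, -0.007], [0.008, 0.023, -1.0]]
force: [0.8, 0.2, -4.8]
opening: 0.27
```

Request:
{"fn": "send_rows", "kwargs": {"motion": [[[0, 0, -6], 0], [[0, 0, -6], 0], [[0, 0, 0], 0], [[0, 0, 0], 0], [[0, 0, 0], 0]]}}

```text
time_s: 32.03
position: [0.6326, -0.0176, 0.2316]
tcp_rot: [[-0.007, -1.0, -0.017], [-1.0, 0.008, -0.008], [0.009, 0.017, -1.0]]
force: [-0.1, 0.6, -5.3]
opening: 0.271
```

```bash
python3 st.py .472 -.0055 .21; python3 look.py h3 250 110 280 120
```

```text
32.03 [ 0.6326 -0.0176  0.2316] op 0.271 F [-0.1  0.6 -5.3] yaw x-axis -90.43 j [-11.4  30.7  79.5  -0.7  70.6  79.3] Rz [-0.017 -0.008 -1.   ]
tool mm [-11.1 160.3  24.2]
```

View pics/h3.png

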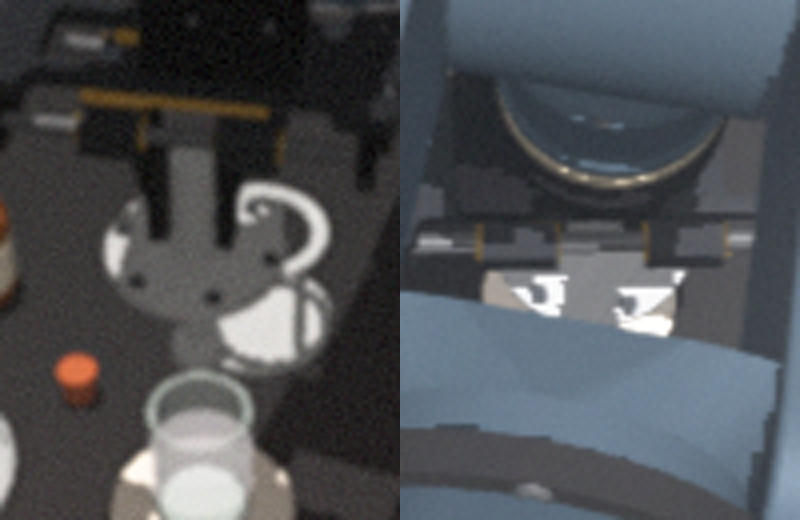

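Request:
{"fn": "send_rows", "kwargs": {"motion": [[[-1, 10, 0], 0], [[-1, 17, 0], 0], [[-1, 20, 0], 0], [[-1, 20, 0], 0], [[-1, 20, 0], 0]]}}

```text
time_s: 32.55
position: [0.5464, -0.0125, 0.2294]
tcp_rot: [[-0.008, -1.0, -0.016], [-1.0, 0.008, -0.008], [0.009, 0.016, -1.0]]
force: [0.5, -0.7, -3.9]
opening: 0.27
```

Request:
{"fn": "send_rows", "kwargs": {"motion": [[[-1, 20, 0], 0], [[-1, 16, 0], 0], [[-1, 12, 0], 0], [[-1, 6, 0], 0], [[0, 0, 0], 0]]}}

```text
time_s: 32.97
position: [0.4829, -0.0066, 0.2285]
tcp_rot: [[-0.008, -1.0, -0.027], [-1.0, 0.008, -0.006], [0.006, 0.026, -1.0]]
force: [-0.6, -0.2, -4.4]
opening: 0.271
```

```bash
python3 st.py .472 -.0055 .18
```

```text
32.97 [ 0.4829 -0.0066  0.2285] op 0.271 F [-0.6 -0.2 -4.4] yaw x-axis -90.44 j [-13.6  19.5 100.5  -0.8  61.4  77.2] Rz [-0.027 -0.006 -1.   ]
tool mm [-1.3  9.6 48.7]
```

Request:
{"fn": "send_rows", "kwargs": {"motion": [[[-1, 5, 4], 0], [[0, 5, 6], 0], [[0, 1, 6], 0], [[0, 0, 6], 0], [[0, 0, 0], 0]]}}

```text
time_s: 33.38
position: [0.4737, -0.0062, 0.2048]
tcp_rot: [[-0.008, -1.0, -0.022], [-1.0, 0.008, -0.007], [0.007, 0.022, -1.0]]
force: [-0.7, 0.5, -4.3]
opening: 0.272
```

```bash
python3 st.py .472 -.0055 .18;  python3 - <<'E'
from h import *
a=capture('scene');b=capture('top')
s=bot.read_state(); p=np.array(s['position']);R=np.array(s['tcp_rot'])
x,y,z=p
G=(0,255,0);Y=(0,255,255)
x-=.0015
L=[(circ(.043,.084,.4705,-.0055),Y),(circ(.033,.084,.4705,-.0055),Y),(circ(.045,z-.0202+.008,x,y),G),(circ(.014,z-.09,x-.0015,y),G)]
i1=crop(a,(265,90,100,130),L,'pics/x.png',4)
i2=crop(b,(270,190,100,130),L,'pics/x.png',4)
cv2.imwrite('pics/h4.png',np.hstack([i1,i2]))
E
```

```text
33.38 [ 0.4737 -0.0062  0.2048] op 0.272 F [-0.7  0.5 -4.3] yaw x-axis -90.44 j [-13.8  20.6 103.5  -0.8  57.   77.1] Rz [-0.022 -0.007 -1.   ]
tool mm [-0.8  1.2 24.9]
```

View pics/h4.png

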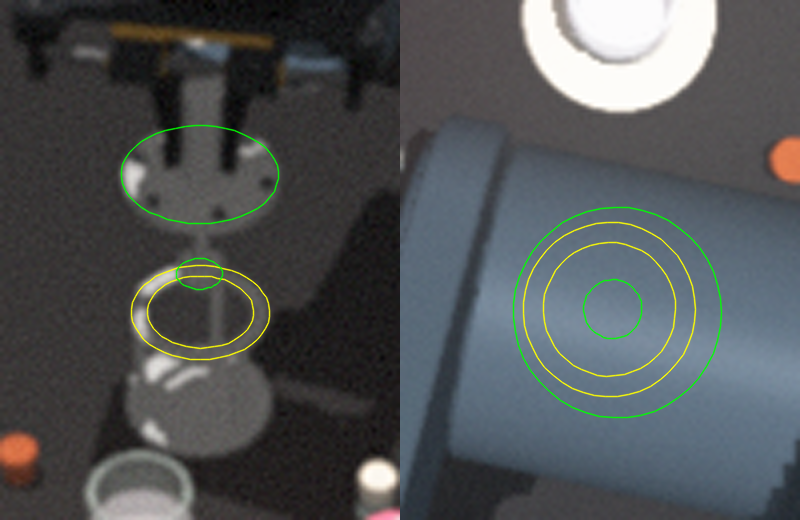

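Request:
{"fn": "send_rows", "kwargs": {"motion": [[[-1, 1, 5], 0], [[0, 0, 7], 0], [[0, 0, 7], 0], [[0, 0, 6], 0], [[0, 0, 0], 0]]}}

```text
time_s: 33.9
position: [0.4748, -0.0058, 0.1787]
tcp_rot: [[-0.008, -1.0, -0.017], [-1.0, 0.008, -0.008], [0.008, 0.017, -1.0]]
force: [-0.0, 0.5, -5.3]
opening: 0.27
```

```bash
python3 st.py .472 -.0055 .18; python3 look.py h5 265 90 270 190
```

```text
33.9 [ 0.4748 -0.0058  0.1787] op 0.27 F [-0.   0.5 -5.3] yaw x-axis -90.44 j [-13.8  23.  105.2  -0.9  52.7  77.2] Rz [-0.017 -0.008 -1.   ]
tool mm [-0.3  2.8 -1.3]
```

View pics/h5.png

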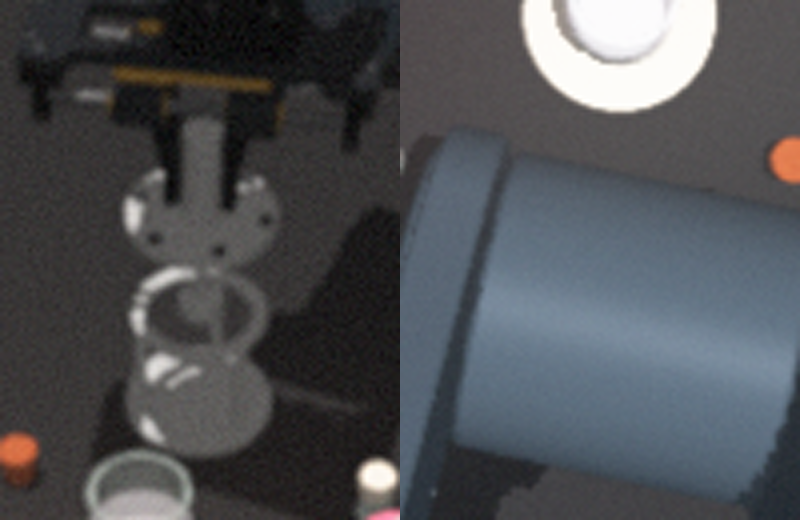

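Request:
{"fn": "send_rows", "kwargs": {"motion": [[[0, 3, 5], 0], [[0, 0, 7], 0], [[0, 0, 7], 0], [[0, 0, 6], 0], [[0, 0, 0], 0]]}}

```text
time_s: 34.42
position: [0.4725, -0.0064, 0.153]
tcp_rot: [[-0.008, -1.0, -0.013], [-1.0, 0.008, -0.009], [0.009, 0.013, -1.0]]
force: [-0.9, 0.4, -3.0]
opening: 0.27
```

```bash
python3 st.py .472 -.0055 .104; python3 look.py h6 265 90 270 190
```

```text
34.42 [ 0.4725 -0.0064  0.153 ] op 0.27 F [-0.9  0.4 -3. ] yaw x-axis -90.44 j [-13.9  25.2 107.1  -0.9  48.4  77.2] Rz [-0.013 -0.009 -1.   ]
tool mm [-1.4 -0.1 49. ]
```

View pics/h6.png

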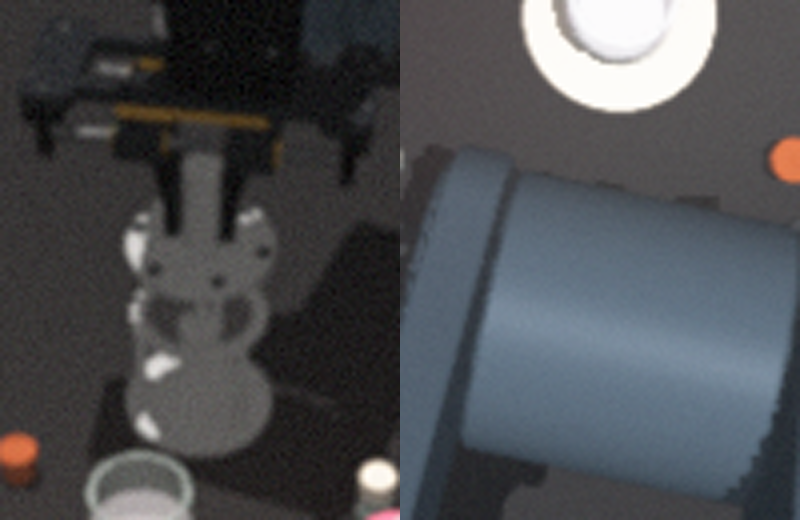

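Request:
{"fn": "send_rows", "kwargs": {"motion": [[[-1, 0, 4], 0], [[0, 0, 5], 0], [[0, 0, 5], 0], [[0, 0, 4], 0], [[0, 0, 0], 0]]}}

```text
time_s: 34.93
position: [0.4741, -0.0058, 0.1348]
tcp_rot: [[-0.008, -1.0, -0.009], [-1.0, 0.008, -0.01], [0.01, 0.009, -1.0]]
force: [0.3, -0.1, -3.8]
opening: 0.267
```

Request:
{"fn": "send_rows", "kwargs": {"motion": [[[0, 0, 4], 0], [[0, 0, 5], 0], [[0, 0, 5], 0], [[0, 0, 3], 0], [[0, 0, 0], 0]]}}

```text
time_s: 35.35
position: [0.4742, -0.0061, 0.1158]
tcp_rot: [[-0.008, -1.0, -0.009], [-1.0, 0.008, -0.01], [0.01, 0.009, -1.0]]
force: [-0.1, 0.2, -4.1]
opening: 0.271
```

```bash
python3 st.py .472 -.0055 .104; python3 look.py h7 265 90 270 190
```

```text
35.35 [ 0.4742 -0.0061  0.1158] op 0.271 F [-0.1  0.2 -4.1] yaw x-axis -90.43 j [-13.8  29.1 108.8  -1.   42.5  77.4] Rz [-0.009 -0.01  -1.   ]
tool mm [-0.7  2.1 11.9]
```

View pics/h7.png

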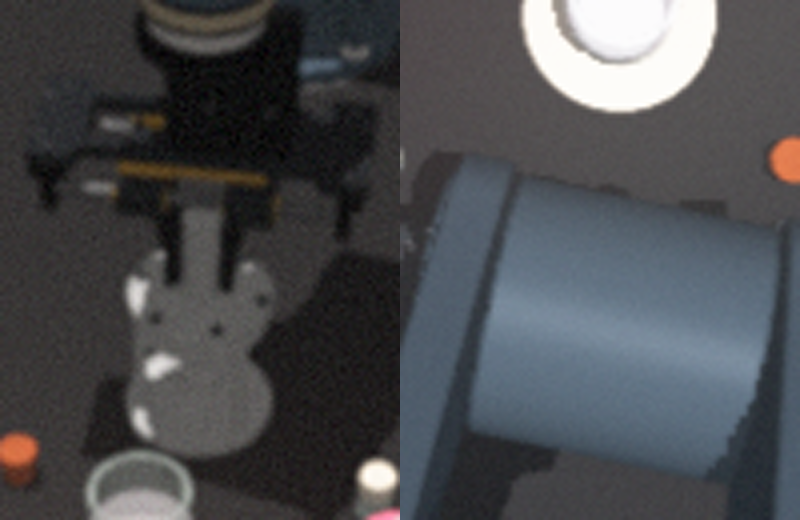

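Request:
{"fn": "send_rows", "kwargs": {"motion": [[[-0.5, 2, 3], 0], [[0, 0, 3], 0], [[0, 0, 2], 0], [[0, 0, 2], 0], [[0, 0, 0], 0]]}}

```text
time_s: 35.87
position: [0.4728, -0.0058, 0.106]
tcp_rot: [[-0.008, -1.0, -0.006], [-1.0, 0.008, -0.011], [0.011, 0.006, -1.0]]
force: [-0.4, 0.4, -4.8]
opening: 0.264
```

```bash
python3 st.py .472 -.0055 .104
```

```text
35.87 [ 0.4728 -0.0058  0.106 ] op 0.264 F [-0.4  0.4 -4.8] yaw x-axis -90.43 j [-13.8  30.  109.5  -1.1  40.7  77.4] Rz [-0.006 -0.011 -1.   ]
tool mm [-0.3  0.8  2. ]
```

Request:
{"fn": "send_rows", "kwargs": {"motion": [[[0, 0.5, 1], 0], [[0, 0, 1], 0], [[0, 0, 0.5], 0], [[0, 0, 0], 0], [[0, 0, 0], 0]]}}

```text
time_s: 36.28
position: [0.4727, -0.0059, 0.1045]
tcp_rot: [[-0.008, -1.0, -0.005], [-1.0, 0.008, -0.011], [0.011, 0.005, -1.0]]
force: [-0.1, 1.1, -4.5]
opening: 0.268
```

Request:
{"fn": "send_rows", "kwargs": {"motion": [[[0, 0, 1], 0], [[0, 0, 0.5], 0], [[0, 0, 0], 0], [[0, 0, 0], 0], [[0, 0, 0], 0]]}}

```text
time_s: 36.7
position: [0.4729, -0.0061, 0.1043]
tcp_rot: [[-0.007, -1.0, -0.004], [-1.0, 0.008, -0.011], [0.011, 0.004, -1.0]]
force: [-1.5, 0.7, -0.7]
opening: 0.272
```

Contact. I'll press a touch more, then release.

Request:
{"fn": "send_rows", "kwargs": {"motion": [[[0, 0, 0.6], 0], [[0, 0, 0.4], 0], [[0, 0, 0], 0], [[0, 0, 0], 0], [[0, 0, 0], 0]]}}

```text
time_s: 37.12
position: [0.4729, -0.0061, 0.1043]
tcp_rot: [[-0.008, -1.0, -0.004], [-1.0, 0.008, -0.011], [0.011, 0.004, -1.0]]
force: [-1.4, 0.2, 0.0]
opening: 0.271
```

Request:
{"fn": "send_rows", "kwargs": {"motion": [[[0, 0, 0], 0], [[0, 0, 0], 0], [[0, 0, 0], 0], [[0, 0, 0], 0], [[0, 0, 0], 0]], "gripper": 0}}

```text
time_s: 37.53
position: [0.4751, -0.0068, 0.1045]
tcp_rot: [[-0.007, -1.0, 0.0], [-1.0, 0.007, -0.013], [0.013, -0.0, -1.0]]
force: [-0.2, 0.3, 0.4]
opening: 0.564
```

Request:
{"fn": "send_rows", "kwargs": {"motion": [[[0, 0, 0], 0], [[0, 0, 0], 0], [[0, 0, 0], 0], [[0, 0, 0], 0], [[0, 0, 0], 0]]}}

```text
time_s: 37.95
position: [0.4756, -0.0069, 0.1046]
tcp_rot: [[-0.007, -1.0, 0.001], [-1.0, 0.007, -0.013], [0.013, -0.001, -1.0]]
force: [0.2, -0.0, 0.4]
opening: 0.938
```

Request:
{"fn": "send_rows", "kwargs": {"motion": [[[0, 0, -6], 0], [[0, 0, -8], 0], [[0, 0, -10], 0], [[0, 0, -12], 0], [[0, 0, -12], 0]]}}

```text
time_s: 38.37
position: [0.4736, -0.0058, 0.1541]
tcp_rot: [[-0.008, -1.0, -0.005], [-1.0, 0.008, -0.012], [0.012, 0.005, -1.0]]
force: [0.8, -1.3, 0.2]
opening: 1.004
```

Request:
{"fn": "send_rows", "kwargs": {"motion": [[[0, 0, -12], 0], [[0, 0, -12], 0], [[0, 0, -10], 0], [[0, 0, -6], 0], [[0, 0, 0], 0]]}}

```text
time_s: 38.78
position: [0.4752, -0.0054, 0.2021]
tcp_rot: [[-0.007, -1.0, 0.004], [-1.0, 0.007, -0.013], [0.013, -0.004, -1.0]]
force: [0.4, 0.1, 0.7]
opening: 1.0
```

```bash
python3 st.py .631 -.0175 .2; python3 look.py h8 265 90 270 190
```

```text
38.78 [ 0.4752 -0.0054  0.2021] op 1.0 F [0.4 0.1 0.7] yaw x-axis -90.42 j [-13.7  20.4 104.5  -0.9  54.7  77.2] Rz [ 0.004 -0.013 -1.   ]
tool mm [  10.9 -155.9    2.8]
```

View pics/h8.png

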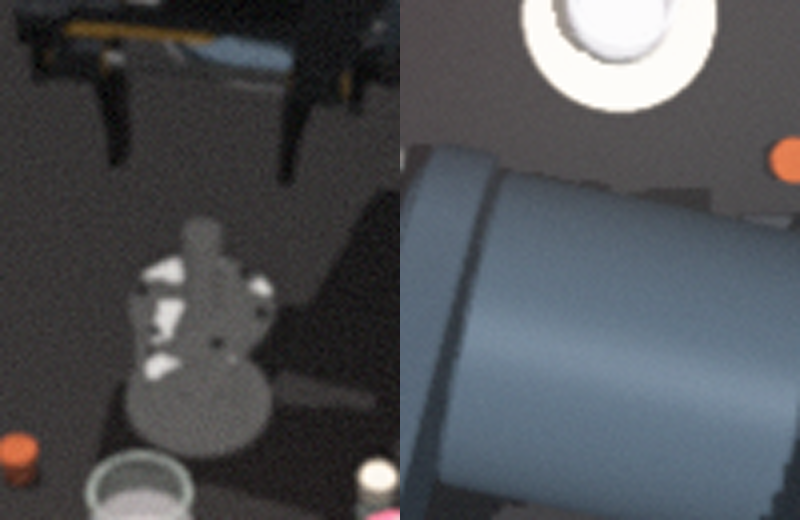

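The head plate is seated on the tripod ring (scene crop 200,300). Now the vessel.

Request:
{"fn": "send_rows", "kwargs": {"motion": [[[1, -10, 0], 0], [[1, -18, 0], 0], [[1, -20, 0], 0], [[1, -20, 0], 0], [[1, -20, 0], 0]]}}

```text
time_s: 39.3
position: [0.5604, -0.01, 0.1968]
tcp_rot: [[-0.008, -1.0, -0.011], [-1.0, 0.008, -0.01], [0.01, 0.011, -1.0]]
force: [0.5, -0.5, -0.0]
opening: 0.999
```

Request:
{"fn": "send_rows", "kwargs": {"motion": [[[1, -20, 0], 0], [[1, -16, 0], 0], [[1, -12, 0], 0], [[1, -5, 0], 0], [[0, 0, 0], 0]]}}

```text
time_s: 39.72
position: [0.6219, -0.0154, 0.19]
tcp_rot: [[-0.008, -1.0, -0.013], [-1.0, 0.008, -0.009], [0.01, 0.013, -1.0]]
force: [-0.6, 0.7, 0.2]
opening: 1.0
```

```bash
python3 st.py .631 -.0175 .12; python3 - <<'E'
from h import *
a=capture('scene');b=capture('top')
for y in (-.0175,):
    x=.631;G=(0,255,0)
    L=[(circ(.054,.01,x,y),G),(circ(.029,.095,x,y),(0,255,255))]
    L2=[(circ(.045,.092,.4705,-.0055),(255,255,0)),(circ(.012,.150,.4705,-.0055),(255,255,0))]
    i1=crop(a,(245,130,110,150),L+L2,'pics/x.png',3.5)
    i2=crop(b,(270,140,110,150),L+L2,'pics/x.png',3.5)
    cv2.imwrite('pics/v1.png',np.hstack([i1,i2]))
E
```

```text
39.72 [ 0.6219 -0.0154  0.19  ] op 1.0 F [-0.6  0.7  0.2] yaw x-axis -90.48 j [-11.4  32.4  83.8  -0.8  64.5  79.4] Rz [-0.013 -0.009 -1.   ]
tool mm [  1.3 -10.   69.9]
```

View pics/v1.png

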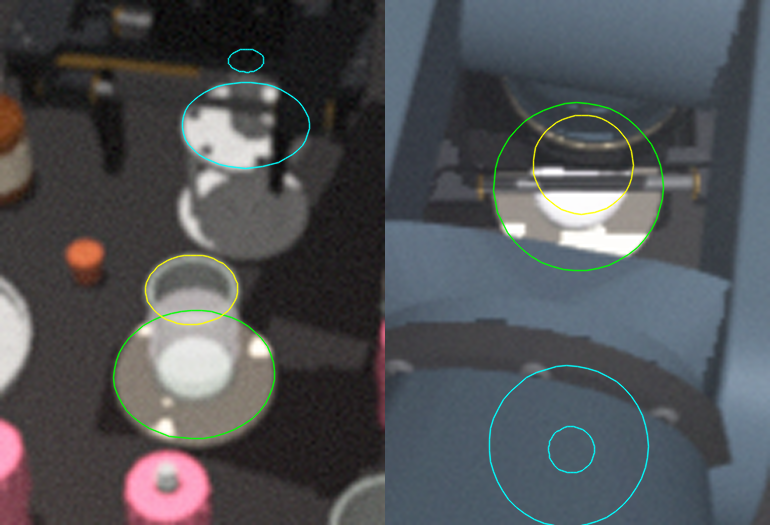

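Request:
{"fn": "send_rows", "kwargs": {"motion": [[[1, -6, 5], 0], [[0, -4, 8], 0], [[0, 0, 8], 0], [[0, 0, 8], 0], [[0, 0, 8], 0]]}}

```text
time_s: 40.23
position: [0.6284, -0.0163, 0.1511]
tcp_rot: [[-0.008, -1.0, -0.015], [-1.0, 0.008, -0.009], [0.009, 0.015, -1.0]]
force: [-1.0, -0.3, -0.3]
opening: 0.997
```

Request:
{"fn": "send_rows", "kwargs": {"motion": [[[0, 0, 8], 0], [[0, 0, 7], 0], [[0, 0, 6], 0], [[0, 0, 4], 0], [[0, 0, 0], 0]]}}

```text
time_s: 40.65
position: [0.6246, -0.0159, 0.1198]
tcp_rot: [[-0.008, -1.0, -0.023], [-1.0, 0.008, -0.008], [0.008, 0.023, -1.0]]
force: [-0.8, 0.1, 0.6]
opening: 1.003
```

```bash
python3 st.py .6315 -.0178 .0485
```

```text
40.65 [ 0.6246 -0.0159  0.1198] op 1.003 F [-0.8  0.1  0.6] yaw x-axis -90.47 j [-11.4  37.8  86.1  -0.8  57.2  79.6] Rz [-0.023 -0.008 -1.   ]
tool mm [ 1.3 -8.5 71.2]
```

Request:
{"fn": "send_rows", "kwargs": {"motion": [[[1, -6, 2], 0], [[0, -2, 6], 0], [[0, 0, 7], 0], [[0, 0, 6], 0], [[0, 0, 0], 0]]}}

```text
time_s: 41.07
position: [0.6344, -0.0176, 0.0975]
tcp_rot: [[-0.008, -1.0, -0.02], [-1.0, 0.008, -0.008], [0.008, 0.019, -1.0]]
force: [-0.6, -0.3, -0.2]
opening: 0.998
```

Request:
{"fn": "send_rows", "kwargs": {"motion": [[[0, -1, 5], 0], [[0, 0, 7], 0], [[0, 0, 7], 0], [[0, 0, 6], 0], [[0, 0, 0], 0]]}}

```text
time_s: 41.48
position: [0.6348, -0.0178, 0.0697]
tcp_rot: [[-0.008, -1.0, -0.02], [-1.0, 0.008, -0.008], [0.008, 0.02, -1.0]]
force: [-0.5, 0.4, 0.2]
opening: 1.002
```

```bash
python3 st.py .6315 -.0178 .0485;python3 look.py v2 245 130 270 140
```

```text
41.48 [ 0.6348 -0.0178  0.0697] op 1.002 F [-0.5  0.4  0.2] yaw x-axis -90.48 j [-11.3  42.4  86.2  -0.9  52.4  79.7] Rz [-0.02  -0.008 -1.   ]
tool mm [-0.1  2.9 21.3]
```

View pics/v2.png

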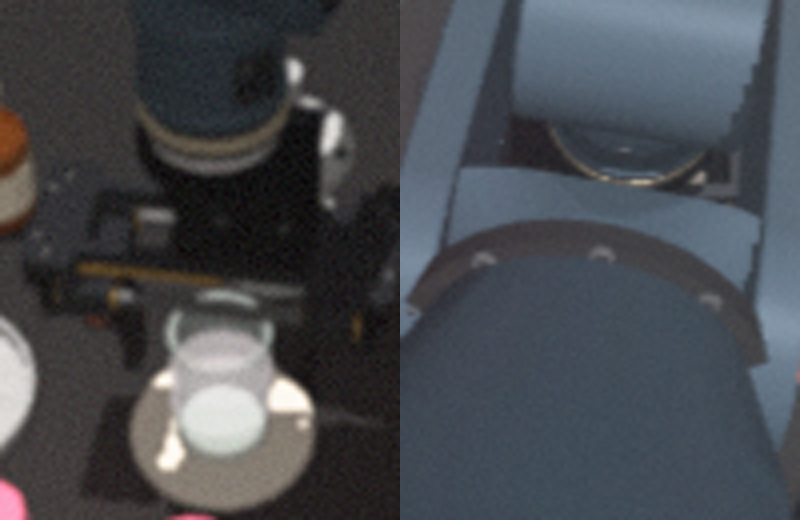

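Request:
{"fn": "send_rows", "kwargs": {"motion": [[[0, 2, 4], 0], [[0, 0, 6], 0], [[0, 0, 5], 0], [[0, 0, 4], 0], [[0, 0, 0], 0]]}}

```text
time_s: 42.0
position: [0.6338, -0.0181, 0.0511]
tcp_rot: [[-0.008, -1.0, -0.016], [-1.0, 0.008, -0.009], [0.009, 0.016, -1.0]]
force: [-0.2, 0.8, -0.1]
opening: 1.001
```

```bash
python3 st.py .6315 -.0178 .0485
```

```text
42.0 [ 0.6338 -0.0181  0.0511] op 1.001 F [-0.2  0.8 -0.1] yaw x-axis -90.47 j [-11.4  43.8  87.   -0.9  50.   79.7] Rz [-0.016 -0.009 -1.   ]
tool mm [-0.4  2.2  2.6]
```

Request:
{"fn": "send_rows", "kwargs": {"motion": [[[0, 2, 2], 0], [[0, 0, 0], 0], [[0, 0, 0], 0], [[0, 0, 0], 0], [[0, 0, 0], 0]], "gripper": 1}}

```text
time_s: 42.42
position: [0.6315, -0.0182, 0.0487]
tcp_rot: [[-0.008, -1.0, -0.016], [-1.0, 0.008, -0.009], [0.009, 0.016, -1.0]]
force: [0.6, 0.2, 0.7]
opening: 0.706
```

Request:
{"fn": "send_rows", "kwargs": {"motion": [[[0, 0, 0], 0], [[0, 0, 0], 0], [[0, 0, 0], 0], [[0, 0, 0], 0], [[0, 0, 0], 0]]}}

```text
time_s: 42.83
position: [0.6315, -0.0183, 0.0489]
tcp_rot: [[-0.008, -1.0, -0.016], [-1.0, 0.009, -0.009], [0.009, 0.016, -1.0]]
force: [-0.3, -0.3, -0.9]
opening: 0.652
```

Request:
{"fn": "send_rows", "kwargs": {"motion": [[[0, 0, -4], 0], [[0, 0, -5], 0], [[0, 0, -5], 0], [[0, 0, -5], 0], [[0, 0, 0], 0]]}}

```text
time_s: 43.25
position: [0.6306, -0.0177, 0.0684]
tcp_rot: [[-0.008, -1.0, -0.019], [-1.0, 0.008, -0.008], [0.008, 0.019, -1.0]]
force: [0.8, -0.1, -2.8]
opening: 0.655
```

```bash
python3 st.py .6315 -.201 .1;python3 look.py v3 245 130 270 140
```

```text
43.25 [ 0.6306 -0.0177  0.0684] op 0.655 F [ 0.8 -0.1 -2.8] yaw x-axis -90.47 j [-11.4  42.2  86.9  -0.9  51.8  79.6] Rz [-0.019 -0.008 -1.   ]
tool mm [183.6  -1.8 -30.1]
```

View pics/v3.png

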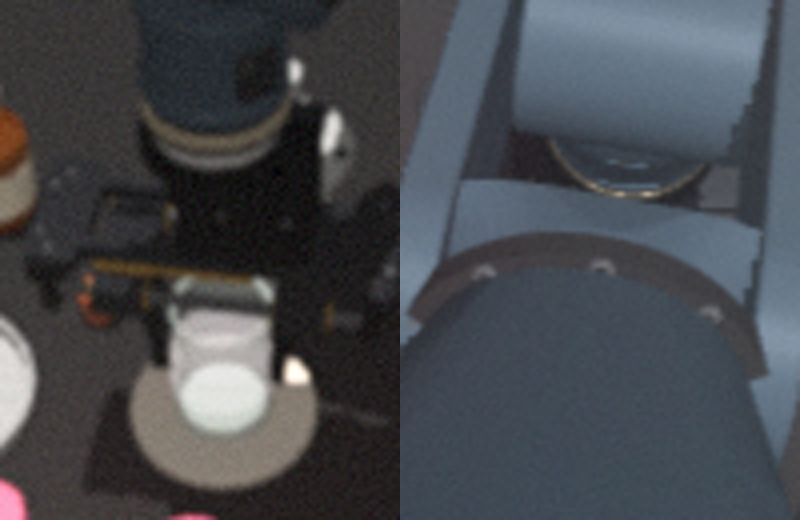

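Request:
{"fn": "send_rows", "kwargs": {"motion": [[[0, 0, -6], 0], [[0, 0, -10], 0], [[0, 0, -10], 0], [[0, 0, -10], 0], [[0, 0, -8], 0]]}}

```text
time_s: 43.77
position: [0.6292, -0.0169, 0.1134]
tcp_rot: [[-0.008, -1.0, -0.025], [-1.0, 0.008, -0.007], [0.007, 0.025, -1.0]]
force: [0.6, -0.0, -3.3]
opening: 0.652
```

Request:
{"fn": "send_rows", "kwargs": {"motion": [[[5, 0, -4], 0], [[10, 0, -2], 0], [[14, 0, -1], 0], [[16, 0, 0], 0], [[16, 0, 0], 0]]}}

```text
time_s: 44.18
position: [0.6307, -0.0799, 0.1262]
tcp_rot: [[-0.003, -1.0, -0.019], [-1.0, 0.003, -0.008], [0.008, 0.019, -1.0]]
force: [0.3, -0.3, -3.3]
opening: 0.651
```

Request:
{"fn": "send_rows", "kwargs": {"motion": [[[16, 0, 0], 0], [[16, 0, 0], 0], [[16, 0, 0], 0], [[16, 0, 0], 0], [[14, 0, 0], 0]]}}

```text
time_s: 44.6
position: [0.628, -0.1698, 0.1258]
tcp_rot: [[-0.007, -1.0, -0.022], [-1.0, 0.007, -0.01], [0.01, 0.022, -1.0]]
force: [0.7, -0.5, -1.8]
opening: 0.652
```

```bash
python3 st.py .6315 -.201 .1
```

```text
44.6 [ 0.628  -0.1698  0.1258] op 0.652 F [ 0.7 -0.5 -1.8] yaw x-axis -90.39 j [-24.5  39.   82.1  -1.2  59.8  66.5] Rz [-0.022 -0.01  -1.   ]
tool mm [30.9 -4.3 26. ]
```

Request:
{"fn": "send_rows", "kwargs": {"motion": [[[13, -2, 0], 0], [[10, -1, 0], 0], [[3, 0, 0], 0], [[0, 0, 0], 0], [[0, 0, 0], 0]]}}

```text
time_s: 45.02
position: [0.6298, -0.2049, 0.1249]
tcp_rot: [[-0.014, -1.0, -0.022], [-1.0, 0.014, -0.01], [0.011, 0.022, -1.0]]
force: [-0.7, 0.2, -2.9]
opening: 0.65
```

```bash
python3 st.py .6315 -.201 .075; python3 - <<'E'
from h import *
a=capture('scene');b=capture('top')
s=bot.read_state(); x,y,z=s['position']
G=(0,255,0);Y=(0,255,255)
L=[(circ(.07,.014,.6315,-.201),Y),(circ(.054,z-.0489,x,y),G)]
i1=crop(a,(175,130,110,140),L,'pics/x.png',3.5)
i2=crop(b,(350,130,110,140),L,'pics/x.png',3.5)
cv2.imwrite('pics/v4.png',np.hstack([i1,i2]))
E
```

```text
45.02 [ 0.6298 -0.2049  0.1249] op 0.65 F [-0.7  0.2 -2.9] yaw x-axis -90.79 j [-27.1  39.9  80.2  -1.3  60.8  64.3] Rz [-0.022 -0.01  -1.   ]
tool mm [-4.5 -2.8 49.8]
```

View pics/v4.png

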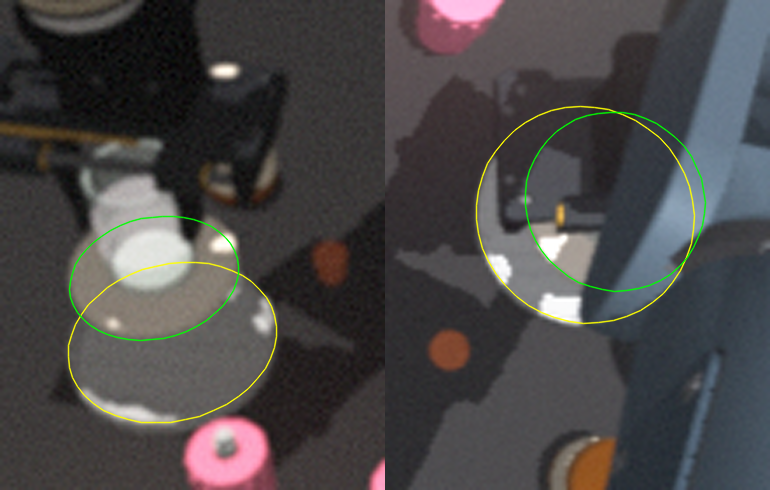

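Request:
{"fn": "send_rows", "kwargs": {"motion": [[[-4, -3, 4], 0], [[0, 0, 7], 0], [[0, 0, 7], 0], [[0, 0, 6], 0], [[0, 0, 0], 0]]}}

```text
time_s: 45.53
position: [0.6326, -0.1956, 0.0985]
tcp_rot: [[-0.008, -1.0, -0.024], [-1.0, 0.008, -0.009], [0.009, 0.023, -1.0]]
force: [-0.5, -0.3, -2.6]
opening: 0.651
```

Request:
{"fn": "send_rows", "kwargs": {"motion": [[[0, 0, 5], 0], [[0, 0, 7], 0], [[0, 0, 6], 0], [[0, 0, 4], 0], [[0, 0, 0], 0]]}}

```text
time_s: 45.95
position: [0.6315, -0.1951, 0.0729]
tcp_rot: [[-0.007, -1.0, -0.025], [-1.0, 0.007, -0.008], [0.008, 0.025, -1.0]]
force: [0.8, -0.4, -2.7]
opening: 0.647
```

```bash
python3 st.py .6315 -.201 .053
```

```text
45.95 [ 0.6315 -0.1951  0.0729] op 0.647 F [ 0.8 -0.4 -2.7] yaw x-axis -90.4 j [-26.3  43.7  81.9  -1.3  55.5  64.8] Rz [-0.025 -0.008 -1.   ]
tool mm [ 5.7 -0.5 19.9]
```

Request:
{"fn": "send_rows", "kwargs": {"motion": [[[4, 0, 0], 0], [[1.5, 0, 3], 0], [[0, 0, 4], 0], [[0, 0, 3], 0], [[0, 0, 0], 0]]}}

```text
time_s: 46.37
position: [0.6316, -0.2023, 0.0623]
tcp_rot: [[-0.008, -1.0, -0.024], [-1.0, 0.008, -0.009], [0.009, 0.024, -1.0]]
force: [-0.8, -0.2, -2.0]
opening: 0.649
```

```bash
python3 st.py .6315 -.201 .053; python3 - <<'E'
from h import *
a=capture('scene');b=capture('top')
s=bot.read_state(); x,y,z=s['position']
G=(0,255,0);Y=(0,255,255)
L=[(circ(.07,.014,.6315,-.201),Y),(circ(.054,z-.0389,x,y),G)]
i1=crop(a,(175,130,110,140),L,'pics/x.png',3.5)
i2=crop(b,(350,130,110,140),L,'pics/x.png',3.5)
cv2.imwrite('pics/v5.png',np.hstack([i1,i2]))
E
```

```text
46.37 [ 0.6316 -0.2023  0.0623] op 0.649 F [-0.8 -0.2 -2. ] yaw x-axis -90.45 j [-26.9  44.7  81.9  -1.3  54.5  64.4] Rz [-0.024 -0.009 -1.   ]
tool mm [-1.4 -0.1  9.2]
```

View pics/v5.png

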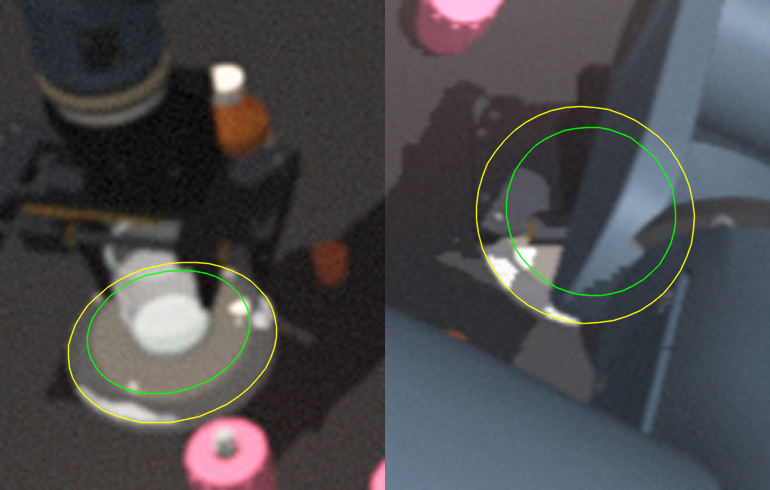

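Request:
{"fn": "send_rows", "kwargs": {"motion": [[[-1, 0, 2], 0], [[0, 0, 3], 0], [[0, 0, 2], 0], [[0, 0, 1], 0], [[0, 0, 0], 0]]}}

```text
time_s: 46.88
position: [0.6322, -0.2011, 0.0547]
tcp_rot: [[-0.007, -1.0, -0.022], [-1.0, 0.008, -0.01], [0.01, 0.022, -1.0]]
force: [0.1, -0.1, -2.5]
opening: 0.655
```

Request:
{"fn": "send_rows", "kwargs": {"motion": [[[0, 0, 1], 0], [[0, 0, 0.5], 0], [[0, 0, 0], 0], [[0, 0, 0], 0], [[0, 0, 0], 0]]}}

```text
time_s: 47.3
position: [0.6323, -0.2011, 0.0533]
tcp_rot: [[-0.007, -1.0, -0.022], [-1.0, 0.007, -0.01], [0.01, 0.022, -1.0]]
force: [0.5, 0.4, -3.0]
opening: 0.654
```

```bash
python3 st.py .6315 -.201 .053
```

```text
47.3 [ 0.6323 -0.2011  0.0533] op 0.654 F [ 0.5  0.4 -3. ] yaw x-axis -90.41 j [-26.8  45.3  82.1  -1.3  53.4  64.5] Rz [-0.022 -0.01  -1.   ]
tool mm [-0.1  0.8  0.3]
```

Request:
{"fn": "send_rows", "kwargs": {"motion": [[[0, 0, 1], 0], [[0, 0, 0.5], 0], [[0, 0, 0], 0], [[0, 0, 0], 0], [[0, 0, 0], 0]]}}

```text
time_s: 47.72
position: [0.6326, -0.2013, 0.0531]
tcp_rot: [[-0.007, -1.0, -0.021], [-1.0, 0.007, -0.01], [0.01, 0.021, -1.0]]
force: [-0.6, -0.3, -0.7]
opening: 0.65
```

Request:
{"fn": "send_rows", "kwargs": {"motion": [[[0, 0, 0.7], 0], [[0, 0, 0], 0], [[0, 0, 0], 0], [[0, 0, 0], 0], [[0, 0, 0], 0]]}}

```text
time_s: 48.13
position: [0.6327, -0.2015, 0.0531]
tcp_rot: [[-0.007, -1.0, -0.021], [-1.0, 0.007, -0.011], [0.011, 0.021, -1.0]]
force: [-0.9, 0.2, -0.2]
opening: 0.651
```

The vessel is seated. Now release and lift.

Request:
{"fn": "send_rows", "kwargs": {"motion": [[[0, 0, 0], 0], [[0, 0, 0], 0], [[0, 0, 0], 0], [[0, 0, 0], 0], [[0, 0, 0], 0]], "gripper": 0}}

```text
time_s: 48.55
position: [0.6341, -0.2023, 0.0535]
tcp_rot: [[-0.007, -1.0, -0.018], [-1.0, 0.007, -0.012], [0.013, 0.018, -1.0]]
force: [0.2, -0.0, -0.2]
opening: 0.94
```

Request:
{"fn": "send_rows", "kwargs": {"motion": [[[0, 0, 0], 0], [[0, 0, 0], 0], [[0, 0, 0], 0], [[0, 0, 0], 0], [[0, 0, 0], 0]]}}

```text
time_s: 48.97
position: [0.6345, -0.2024, 0.0536]
tcp_rot: [[-0.007, -1.0, -0.017], [-1.0, 0.007, -0.013], [0.013, 0.017, -1.0]]
force: [0.3, -0.4, -0.2]
opening: 0.997
```

```bash
python3 st.py
```

```text
48.97 [ 0.6345 -0.2024  0.0536] op 0.997 F [ 0.3 -0.4 -0.2] yaw x-axis -90.41 j [-26.8  45.4  82.   -1.4  53.2  64.5] Rz [-0.017 -0.013 -1.   ]
```

Request:
{"fn": "send_rows", "kwargs": {"motion": [[[0, 0, -5], 0], [[0, 0, -8], 0], [[0, 0, -10], 0], [[0, 0, -12], 0], [[0, 0, -12], 0]]}}

```text
time_s: 49.38
position: [0.6335, -0.2009, 0.1019]
tcp_rot: [[-0.007, -1.0, -0.022], [-1.0, 0.007, -0.01], [0.01, 0.022, -1.0]]
force: [0.2, -0.1, 0.1]
opening: 0.996
```

Request:
{"fn": "send_rows", "kwargs": {"motion": [[[0, 0, -14], 0], [[0, 0, -14], 0], [[0, 0, -14], 0], [[0, 0, -14], 0], [[0, 0, -14], 0]]}}

```text
time_s: 49.8
position: [0.6361, -0.2004, 0.1828]
tcp_rot: [[-0.007, -1.0, -0.016], [-1.0, 0.007, -0.013], [0.013, 0.016, -1.0]]
force: [-0.0, 0.1, -0.2]
opening: 1.001
```

Request:
{"fn": "send_rows", "kwargs": {"motion": [[[10, 0, -14], 0], [[20, 0, -10], 0], [[25, 0, -5], 0], [[25, 0, 0], 0], [[25, 0, 0], 0]]}}

```text
time_s: 50.22
position: [0.6395, -0.3022, 0.2301]
tcp_rot: [[0.002, -1.0, -0.002], [-1.0, -0.002, -0.019], [0.019, 0.002, -1.0]]
force: [-0.4, -0.1, -0.5]
opening: 1.0
```

Request:
{"fn": "send_rows", "kwargs": {"motion": [[[25, 0, 0], 0], [[25, 0, 0], 0], [[20, 0, 0], 0], [[10, 0, 0], 0], [[0, 0, 0], 0]]}}

```text
time_s: 50.63
position: [0.6396, -0.3921, 0.2424]
tcp_rot: [[-0.002, -1.0, 0.008], [-1.0, 0.002, -0.028], [0.028, -0.008, -1.0]]
force: [-0.3, 0.2, -1.2]
opening: 0.996
```

Request:
{"fn": "send_rows", "kwargs": {"motion": [[[0, 0, 0], 0], [[0, 0, 0], 0], [[0, 0, 0], 0], [[0, 0, 0], 0], [[0, 0, 0], 0]]}}

```text
time_s: 51.05
position: [0.6399, -0.3868, 0.2444]
tcp_rot: [[0.001, -1.0, 0.008], [-1.0, -0.001, -0.026], [0.026, -0.008, -1.0]]
force: [0.1, -0.6, 0.3]
opening: 1.0
```

```bash
python3 st.py; python3 - <<'E'
from h import *
a=capture('scene');b=capture('top')
for k,z in dict(drive_grip=.066,collar_centre=.026,plate_sleeve=.121,vessel_centre=.0515).items():
    for n,c in (('scene',a),('top',b)):
        for d in place_of(n,k)[:4]: print(k,n,np.round(d['xy'],1),round(d['p'],2),atz(c,d['xy'],z).round(4))
for k,z in dict(cradle=0,post=0,tripod=.078,wash_tray=0,reagent=0).items():
    for n,c in (('scene',a),('top',b)):
        for d in place_of(n,k)[:1]: print(k,n,round(d['p'],2),atz(c,d['xy'],z).round(4))
crop(a,(180,110,260,180),[],'pics/e1.png',3)
crop(b,(180,130,280,180),[],'pics/e2.png',2.8)
E
```

```text
51.05 [ 0.6399 -0.3868  0.2444] op 1.0 F [ 0.1 -0.6  0.3] yaw x-axis -89.95 j [-39.3  38.8  61.6  -0.9  78.3  50.8] Rz [ 0.008 -0.026 -1.   ]
drive_grip scene [412.6 240.4] 0.77 [0.6509 0.2329 0.066 ]
drive_grip scene [360.2 230.5] 0.74 [0.64   0.1195 0.066 ]
drive_grip scene [291.7 274.2] 0.74 [ 0.7718 -0.0103  0.066 ]
drive_grip scene [239.9 264.6] 0.72 [ 0.7643 -0.1194  0.066 ]
drive_grip top [203.8 182. ] 0.94 [0.6502 0.2369 0.066 ]
drive_grip top [371.1 128.6] 0.89 [ 0.7596 -0.1183  0.066 ]
drive_grip top [252.1 187.5] 0.79 [0.6365 0.1361 0.066 ]
drive_grip top [317.1 127.5] 0.69 [ 0.7639 -0.0025  0.066 ]
collar_centre scene [395.9 194.2] 0.68 [0.4778 0.2033 0.026 ]
collar_centre scene [409.6 242.3] 0.62 [0.6256 0.234  0.026 ]
collar_centre top [223.5 270.6] 0.79 [0.4651 0.2029 0.026 ]
collar_centre top [412.  188.5] 0.46 [ 0.6342 -0.2098  0.026 ]
plate_sleeve scene [317.4 154.2] 0.66 [ 4.628e-01 -1.000e-04  1.210e-01]
plate_sleeve top [321.5 267.7] 0.92 [ 0.47   -0.0038  0.121 ]
vessel_centre scene [221.5 213.6] 0.72 [ 0.6244 -0.2033  0.0515]
vessel_centre top [409.7 189.5] 0.63 [ 0.6281 -0.1982  0.0515]
cradle scene 0.89 [0.6541 0.2331 0.    ]
cradle top 0.91 [0.6599 0.2297 0.    ]
post scene 0.85 [0.4771 0.202  0.    ]
post top 0.57 [0.469  0.2044 0.    ]
tripod scene 0.96 [ 0.4734 -0.0022  0.078 ]
reagent scene 0.77 [ 0.4557 -0.201   0.    ]
reagent top 0.91 [ 0.4641 -0.202   0.    ]
```

View pics/e1.png

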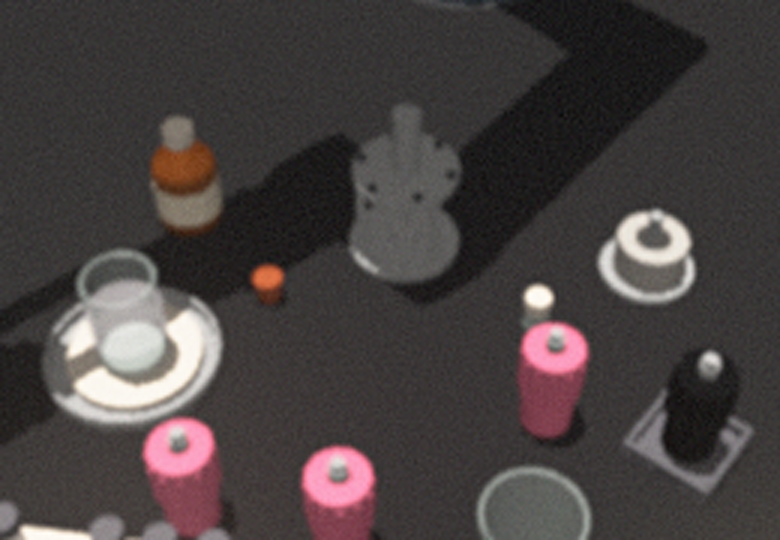

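View pics/e2.png

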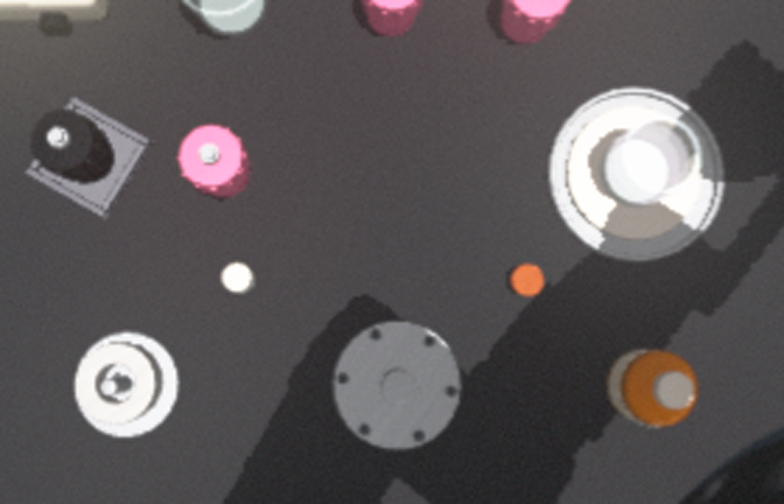

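Every part is seated in both views, the arm is clear and the bottle is upright. Once seated, the fit clearances alone hold each part within its tolerance. Handing in.

```bash
python3 -c "
from rig import bot
print(bot.hand_in())"
```

```text
the job is handed in; nothing more can be done
None
```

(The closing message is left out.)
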